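# Draw the jammed fuses from the kiln's fuse board

### The job

Unclip the clear guard from the kiln's fuse board by pinching its two tabs and stand it on the rubber mat. Then draw every fuse that is fitted - they are jammed in their jaws, so rock each one end for end until it is free rather than hauling it straight up, which would pull its base off the rail - and set them all down in the aluminium tray without dropping them. Last, snap the guard back on the board to keep the clay dust out.

Things in the scene. Friction and masses are not known exactly. Their poses are not given: they have to be found in the camera images.
- board: (all sizes in mm) kiln's fuse board, fixed flat on the bench: grey steel plate 200 (its x) by 300 (its y), top face 15 above the origin (centre of its underside, on the bench), z up. Four fuse bases along y at x = 0, centres at y = -106, -50, +50, +106 (fuse1 to fuse4). Terminal strips 12 high on the plate, at x = -96 to -74 and +74 to +96
- pillar (a point): top centre of the latch pillar at the board's x = 0, y = 0, 80 above the bench: two posts at x = -32 and +32, 20 wide in y, 80 high; lips at their tops reach inwards to x = -25 and +25, undersides 74 above the bench. The guard's hooks go down between them and catch under the lips
- guard: clear plastic cover, an upside-down box 116 (its x) by 258 (its y) by 86 high, walls 3, open below, 0.22 to 0.36 kg; origin at the centre of its lower rim, z up. At the start it is snapped on over the fuses, rim on the plate, axes along the board's. Lift it straight up; the rim must rise 85 to pass over the fuses. Either way round fits, with 2 free each side of the hooks
- tabs (a point): on the guard, 105 above its rim, midway between its two opposed black sprung tabs, which stand from 90 to 120 above the rim, 22 wide in y, outer faces at x = -26 and +26 (52 apart). Pinched along x (each gives 8, to 36 apart, 5 to 10 N) they draw in the hooks, and the guard can be lifted and carried by them. Let go, they spring out. Hooks hang inside down to 38 above the rim
- tab_a (a joint): travel of the tab on the guard's -x side, m: 0 = sprung out, 0.008 = fully pinched; its hook clears the pillar's lip from about 0.005. Refit the guard with the tabs pinched, then let them spring out under the lips
- tab_b (a joint): the same for the tab on the +x side
- tray: loose aluminium tray, 200 (its x) by 150 (its y) by 35 high, walls and floor 3; origin at the centre of its underside. It lies on one side of the board, left or right; nearly square to the bench
- mat: black rubber mat fixed on the bench on the other side of the board, 300 (its x) by 170 (its y) by 3 thick; origin at the centre of its underside. Clear: room for the guard with its long side along the mat's long side
- fuse1: blade fuse: white ceramic body 48 (its x) by 30 (its y) by 62 high, 0.13 to 0.21 kg; origin at the centre of its underside, z up. Steel blades 6 thick (y) stand out of both ends to x = -44 and +44, 8 to 20 above the underside. In its base the underside is 30 and the top 92 above the bench, its x along the board's x. Absent in some starts
- base1 (a joint): lift of fuse base 1 off its rail, m: 0 = clipped home. The jaws hold each blade until it has risen 16. Straight up a fuse takes 30 to 38 N, more than the base's rail clip bears (about 25 N). Rocked end for end, tilting in its x-z plane by up to 0.2 rad, one blade at a time rises with half that force
- fuse2: blade fuse like fuse1, in base 2; absent in some starts
- base2 (a joint): lift of fuse base 2 off its rail, m: 0 = clipped home. It is a black block 100 (x) by 30 (y), top 30 above the bench, with two copper jaw leaves at each end, at x = 29 to 45 either side, 16 wide in y, tops 54 above the bench
- fuse3: blade fuse like fuse1, in base 3; absent in some starts
- base3 (a joint): lift of fuse base 3 off its rail, m: 0 = clipped home; like base1
- fuse4: blade fuse like fuse1, in base 4; absent in some starts
- base4 (a joint): lift of fuse base 4 off its rail, m: 0 = clipped home; like base1
- bowl: green glazed bowl, 120 across, 55 high; a bystander, to be left where it is; origin at the centre of its underside
- cup: terracotta cup, 72 across, 95 high; a bystander, to be left where it is; origin at the centre of its underside
- brush: brush, 180 long, lying; a bystander, to be left where it is; origin at the centre of its underside
Not all that is in view belongs to the job. Of the things like the tray, leave any that is purple or yellow; of the rest the larger one is meant.

How it is judged (in metres and radians):
On the way, in this order (a step that is already met when the one before it is completed fails the run):
1. the guard is off the board and stands upright on the mat, let go (height (world z) of guard below 0.01 m and horizontal distance between guard and mat below 0.08 m and angle between guard's own z axis and vertical below 0.1 rad and linear speed of guard below 0.05 m/s and contact force between the fingers and guard below 0.3 N), for 0.2 s.
2. every fuse is in the tray (x of fuse1 in the frame of tray between -0.1 and 0.1 m and y of fuse1 in the frame of tray between -0.075 and 0.075 m and height (world z) of each of fuse1, fuse2, fuse3, fuse4 below 0.06 m and linear speed of each of fuse1, fuse2, fuse3, fuse4 below 0.05 m/s and x of fuse2 in the frame of tray between -0.1 and 0.1 m and y of fuse2 in the frame of tray between -0.075 and 0.075 m and x of fuse3 in the frame of tray between -0.1 and 0.1 m and y of fuse3 in the frame of tray between -0.075 and 0.075 m and x of fuse4 in the frame of tray between -0.1 and 0.1 m and y of fuse4 in the frame of tray between -0.075 and 0.075 m and height (world z) of guard below 0.01 m), for 0.2 s.
At the end, for the whole second after the job is handed in: Every fitted fuse rests in the tray (origin inside its outline, below 60 mm), the tray flat on the bench; the guard is back on the board within 8 mm and 0.08 rad (either way round), rim at most 3.5 mm above the plate, both tabs sprung out to within 2.5 mm, all at rest (x of fuse1 in the frame of tray between -0.1 and 0.1 m and y of fuse1 in the frame of tray between -0.075 and 0.075 m and height (world z) of each of fuse1, fuse2, fuse3, fuse4 below 0.06 m and linear speed of each of fuse1, fuse2, fuse3, fuse4 below 0.05 m/s and x of fuse2 in the frame of tray between -0.1 and 0.1 m and y of fuse2 in the frame of tray between -0.075 and 0.075 m and x of fuse3 in the frame of tray between -0.1 and 0.1 m and y of fuse3 in the frame of tray between -0.075 and 0.075 m and x of fuse4 in the frame of tray between -0.1 and 0.1 m and y of fuse4 in the frame of tray between -0.075 and 0.075 m and x of guard in the frame of board between -0.008 and 0.008 m and y of guard in the frame of board between -0.008 and 0.008 m and z of guard in the frame of board between 0.012 and 0.0185 m and angle between the x axis of guard and the x axis of board, either way round below 0.08 rad and value of joint each of tab_a, tab_b below 0.0025 m and linear speed of guard below 0.03 m/s and height (world z) of tray below 0.01 m and angle between tray's own z axis and vertical below 0.1 rad); the robot touches nothing.
It fails at once if a fuse base is pulled more than 4 mm up off its rail (value of joint any of base1, base2, base3, base4 above 0.004 m).
It fails at once if a fuse is dropped (it moves faster than 1.4 m/s, a fall of 10 cm) (linear speed of any of fuse1, fuse2, fuse3, fuse4 above 1.4 m/s).
It fails at once if a bystander is knocked more than 5 cm from its place (distance of any of bowl, cup, brush from where it was at the start of the episode above 0.05 m).
Of fuse1, fuse2, fuse3, fuse4 only 2 to 4 are there at a start; the rules pass over those that are not, and their reading is None.
At some moment in a run one of tray may be knocked a few centimetres aside while the robot is not near it.
It also fails if it takes over 210 s, if anything falls off the work surface, if the arm or the gripper's body presses on something with over 40 N, if the wrist force passes 120 N, or if a joint passes its speed limit or range.

### The arm

A 7-joint arm with a two-finger parallel gripper is mounted at the origin on the work surface. World frame = base frame: x ahead of the robot, y to its left, z up, the work surface at z = 0. Lengths are in m, angles in degrees, forces in N, time in s.
With the tool pointing down it reaches from about 0.425 to 0.875 m from the base axis. Payload 4.7 kg.
Tool frame: the origin (TCP) lies where the fingers leave the gripper's body, on its centre line; the fingertips stand 70 mm ahead of it and the grasp point (between the pads) lies 51 mm ahead of it (env.tip_reach is the distance from the TCP to the fingertips, in m); z points along the fingers, x is the direction in which the jaws open and shut, and the axes are right-handed (so a half turn about z gives the same grasp; the last joint's range is limited). The gripper opens to 87 mm and grips with 3 to 60 N. Pads are 19 mm wide; open, the fingers measure 117 mm over their backs; the gripper's body (75 mm by 190 mm) begins 51 mm behind the grasp point.
Start: joints at [66.698, 18.392, -4.016, 83.108, 1.295, 78.541, -3.26], TCP at [0.266, -0.593, 0.292] pointing down, gripper open.
Joint ranges: [-163.93, 163.93], [-17.29, 119.83], [-79.2, 71.16], [3.27, 140.29], [-89.18, 269.18], [5.43, 117.66], [-154.24, 154.24]. Speed limits (degrees/s): [147.25, 147.25, 180, 180, 180, 180, 180].

### API

Orientations are given as [roll, pitch, yaw] about the fixed x, y, z axes, in that order (R = Rz(yaw) Ry(pitch) Rx(roll)).
In Python, from cell import env, optics, order gives the robot as it stands.
- The arm moves only by the shell command python3 -m creep 'ROWS' [FORCE]. ROWS is JSON, a list of rows, each a list of 7 numbers: the shift along the tool's x, y, z in cm, then the turn, a rotation vector about the tool's x, y, z in rad, then the opening, from 0 (shut) to 1 (fully open). A call has 1 to 20 rows; each row shifts and turns the pose as measured when the row begins, along the tool's axes as they then stand; what a row does not reach is not made up. A row lasts 1/10 s, in which the tool goes at most 50 mm and 8.59 degrees, less where a joint would pass 70% of its speed; a pose out of reach is approached as far as the arm can. A call with a gripper value outside its range is refused whole. The fingers move at their own pace and stop on an object; FORCE is the grip in N (left out, the last holds). Time passes only in rows, so rows that do not move let the fingers close. It gives the time, the measured TCP pose, the force and the opening at its end, in the units of the state.
- env.get_obs(): the state, without advancing time (a new reading comes with each control period).
- optics.read_camera(name): name is "scene" or "top" or "wrist"; returns a dict with "frame" (480x640x3 uint8, blue, green, red), "z_map" (480x640 float32, m along the optical axis (not along the pixel's ray), 0 where there is no reading), "fx", "fy", "cx", "cy" (pixels), "R" (3x3) and "t" (3): a world point X has camera coordinates R X + t; the wrist camera has in their place "hand_eye" (4x4, takes a point from camera to tool coordinates, whose origin is the TCP and whose axes are the tool frame's). Camera axes: x right, y down, z forward; pixel columns grow to the right and rows downward; lengths in m; the calibration is good to about 2 mm. The wrist camera is an equidistant fisheye: a pixel r from the principal point sees the ray r / f radians off the axis. A picture is of the moment at which its call begins: read the wrist's pose just before it.
- order.sign_off(): hands the job in, once; it reports no verdict.
The state is a dict: "time_s": time; "qpos": joint angles; "joint_velocities": joint speeds; "effort": joint torques, N m; "tool_pos": TCP position; "tool_rot": TCP orientation; "force": force on the tool from outside, world axes, zero at the start; "wrist_torque": the same for the moment, N m; "grip_width": finger opening in m.
Only numpy, scipy, OpenCV 4.12 (cv2) and the standard library are available. Lean on these libraries where they do the work, as an engineer would, in place of code of your own. Each camera call takes 0.05 s, during which the arm holds its last target. There are 200 camera calls.

## Working session

There is one attempt and no reset: what is moved stays moved. The work goes in short steps, Python scripts to look and compute and a shell command to move; the robot and the scene stay as the last step left them, time stands still between calls to the robot, and variables do not carry over. Pictures are saved under pics/ and viewed, on a budget of 14 in all, crops included, one or two more only if the job needs it, and the job is handed in when it is done.

```bash
ls; mkdir -p pics; python3 - <<'E'
from cell import env,optics,order
import cv2
print(env.get_obs())
for n in ("top","scene"):
    c=optics.read_camera(n); cv2.imwrite(f"pics/{n}0.png",c["frame"]); print(n,c["fx"],c["cx"],c["cy"],c["R"],c["t"])
E
```

```text
pics
{'time_s': 0.0, 'qpos': array([66.69882226, 18.44130816, -4.01436732, 83.17382498,  1.29532926,
       78.54257884, -3.26066439]), 'joint_velocities': array([ 0.00498337, -0.02662852,  0.08338024,  0.05631927, -0.07020378,
        0.12164223,  0.03163216]), 'effort': array([ 1.01428188e-03, -4.91284454e+01, -4.03661672e-01, -3.12524450e+01,
       -6.42792019e-02,  4.37740353e-02,  1.53005735e-04]), 'tool_pos': array([ 0.26528312, -0.59293977,  0.2911452 ]), 'tool_rot': array([ 1.79993531e+02,  1.12453807e-01, -6.58908061e+01]), 'force': array([-0.56658935,  0.43240012, -0.74045453]), 'wrist_torque': array([-0.08223411,  0.00930693,  0.00790106]), 'grip_width': 0.08725887301761967}
top 618.0763080695652 324.6850937446318 231.2463320423589 [[-8.93928717e-02 -9.95996360e-01 -4.07463305e-04]
 [-9.68132142e-01  8.69880730e-02 -2.34847249e-01]
 [ 2.33942450e-01 -2.05991917e-02 -9.72032203e-01]] [0.12878234 0.52424009 1.7650057 ]
scene 514.1378089132621 332.7454989636793 241.66055217468877 [[ 0.09634706  0.99534069 -0.00376186]
 [ 0.6303177  -0.06393771 -0.77369992]
 [-0.77033554  0.07217254 -0.63354106]] [-0.14943672 -0.23775794  1.5808611 ]
```

View pics/top0.png

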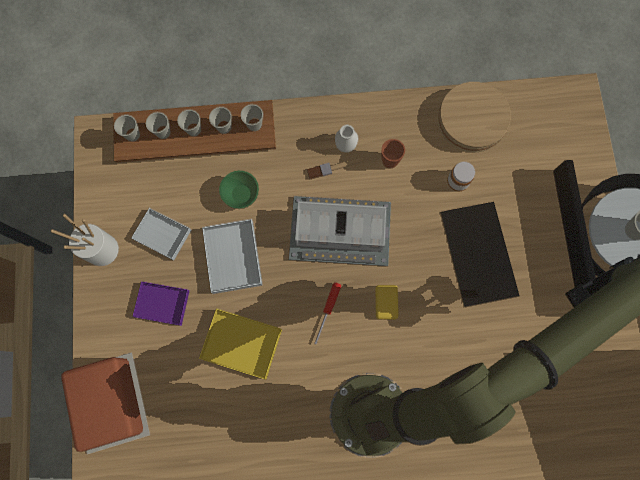

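View pics/scene0.png

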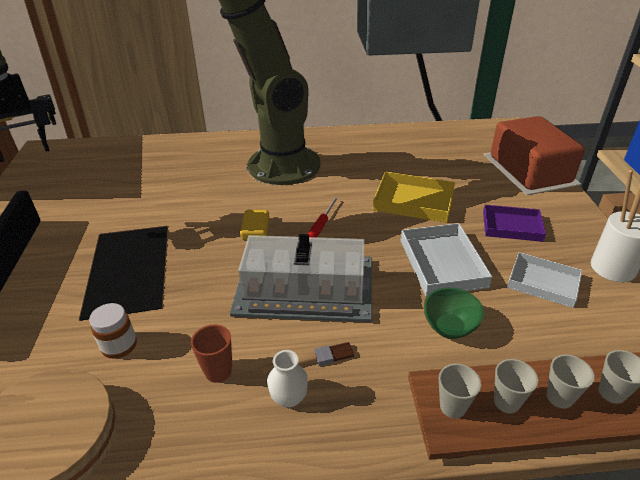

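Top view: the board is at about (340,231) with the guard and its black tabs at (341,222). All four fuses seem to be fitted. The larger aluminium tray is at (232,257) and the mat at (480,253). The yellow and purple trays and the small tray at (160,234) are distractors. The scene view agrees.

```bash
cat > h.py <<'E'
import numpy as np,cv2
from cell import env,optics
from scipy.spatial.transform import Rotation as Ro
def cast(c,uv,z):
    uv=np.atleast_2d(uv).astype(float)
    d=np.c_[(uv[:,0]-c["cx"])/c["fx"],(uv[:,1]-c["cy"])/c["fy"],np.ones(len(uv))]@c["R"]
    o=-c["R"].T@c["t"]; return o+d*((z-o[2])/d[:,2])[:,None]
def ray(c,uv):
    d=np.array([(uv[0]-c["cx"])/c["fx"],(uv[1]-c["cy"])/c["fy"],1])@c["R"]
    return -c["R"].T@c["t"],d/np.linalg.norm(d)
def meet(r1,r2):
    (a,d),(b,e)=r1,r2
    s=np.linalg.lstsq(np.c_[d,-e],b-a,rcond=None)[0]
    p,q=a+s[0]*d,b+s[1]*e; return (p+q)/2,np.linalg.norm(p-q)
def blob(m,box):
    k=np.zeros(m.shape,np.uint8); x0,y0,x1,y1=box; k[y0:y1,x0:x1]=m[y0:y1,x0:x1]
    cs=cv2.findContours(k*255,cv2.RETR_EXTERNAL,cv2.CHAIN_APPROX_NONE)[0]
    return max(cs,key=cv2.contourArea)
def height(c):
    v,u=np.mgrid[:480,:640]; z=c["z_map"]
    P=np.stack([(u-c["cx"])/c["fx"]*z,(v-c["cy"])/c["fy"]*z,z],-1)
    W=(P-c["t"])@c["R"]; W[z==0]=np.nan; return W
def rect(c,cnt,z):
    P=cast(c,cnt[:,0],z); r=cv2.minAreaRect((P[:,:2]*1000).astype(np.float32)); return np.round(r[0],1),np.round(r[1],1),round(r[2],2)
E
python3 - <<'E'
from h import *
t=optics.read_camera("top"); s=optics.read_camera("scene")
W=height(t); Z=W[...,2]
for (n,lo,hi,box,z) in (("plate+",.010,.3,(270,180,405,280),.015),("tray",.025,.045,(195,210,270,300),.035),("tray>8",.010,.05,(195,210,270,300),.035)):
    m=((Z>lo)&(Z<hi)).astype(np.uint8); print(n,rect(t,blob(m,box),z))
print("heights", np.nanmedian(Z[222:228,300:320]), Z[215:235:5,341], Z[200,310:380:20],Z[263,300:380:20],Z[257,232])
for c,n,box in ((t,"top",(430,195,530,310)),(s,"scene",(75,220,172,322))):
    b=(c["frame"].max(2)<50).astype(np.uint8); print("mat",n,rect(c,blob(b,box),.003))
for c,n,box in ((t,"top",(325,205,360,245)),(s,"scene",(285,225,325,275))):
    b=(c["frame"].max(2)<60).astype(np.uint8); k=blob(b,box); print("tab",n,cv2.boundingRect(k),cv2.minAreaRect(k)); 
    W=height(c);x,y,w,h=cv2.boundingRect(k); print(np.round(np.nanpercentile(W[y:y+h,x:x+w][b[y:y+h,x:x+w]>0],[5,50,95],axis=0),3))
v=np.hstack([cv2.resize(t["frame"][185:280,270:405],None,fx=5.6,fy=5.6,interpolation=cv2.INTER_CUBIC)]);cv2.imwrite("pics/b1.png",v); print(v.shape)
E
```

```text
plate+ (array([545.1,  34.2]), array([299.7, 205.1]), 81.05)
tray (array([491.5, 364.7]), array([202.9, 150.7]), 4.82)
tray>8 (array([491.5, 363.3]), array([206.2, 153.4]), 4.86)
heights 0.10091971599157817 [0.1168786  0.09138567 0.10430013 0.1153192 ] [0.01926398 0.02368132 0.02179936 0.00089318] [0.00084357 0.00263483 0.00738518 0.01242249] 0.009424595805141678
mat top (array([ 439.6, -378.5]), array([297.3, 169.2]), 6.07)
mat scene (array([ 441.6, -378.2]), array([299.7, 168.9]), 6.04)
tab top (336, 211, 10, 23) ((340.7715759277344, 222.19796752929688), (8.834633827209473, 22.086585998535156), 4.085616588592529)
[[0.517 0.021 0.096]
 [0.547 0.034 0.105]
 [0.568 0.047 0.137]]
tab scene (295, 234, 17, 31) ((303.2399597167969, 249.32000732421875), (14.142135620117188, 31.112699508666992), 8.130102157592773)
[[0.521 0.02  0.1  ]
 [0.564 0.034 0.115]
 [0.578 0.046 0.135]]
(532, 756, 3)
```

View pics/b1.png

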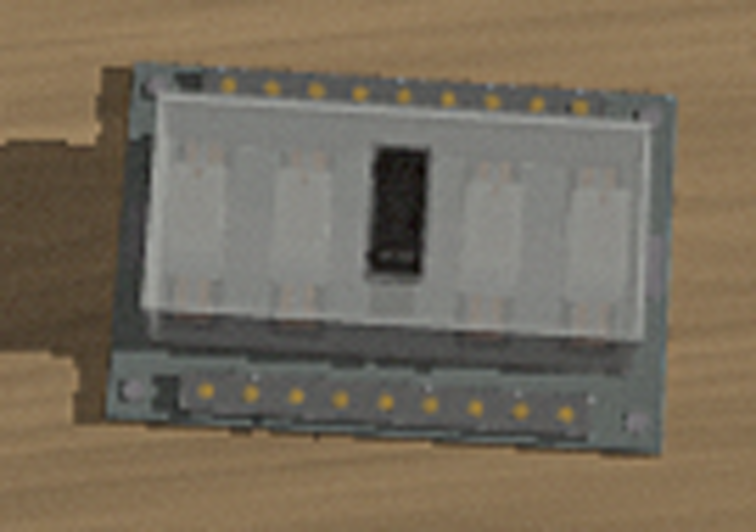

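All four fuses are fitted. In the crop the plate corners are about (135,65), (675,95), (660,453), (108,420), and the guard-top corners are (160,93), (650,122), (643,340), (145,308).

```bash
python3 - <<'E'
from h import *
t=optics.read_camera("top"); s=optics.read_camera("scene")
def q(c,px,z):
    P=cast(c,px,z)[:,:2]; print(np.round(P*1000,1).tolist(),"c",np.round(P.mean(0)*1000,1))
    for i in range(4):
        e=P[(i+1)%4]-P[i]; print(round(np.linalg.norm(e)*1000,1), round(np.degrees(np.arctan2(e[1],e[0])),2),end=" | ")
    print()
o=np.array([270,185])
q(t,np.array([(135,65),(675,95),(660,453),(108,420)])/5.6+o-.4,.015)
q(t,np.array([(160,93),(650,122),(643,340),(145,308)])/5.6+o-.4,.101)
# screws on terminal strips (brass dots)
f=t["frame"].astype(int); m=((f[...,2]-f[...,0]>45)&(f[...,2]>100)).astype(np.uint8); 
k=np.zeros_like(m);k[195:207,305:380]=m[195:207,305:380];k[250:264,300:378]=m[250:264,300:378]
n,_,st,ce=cv2.connectedComponentsWithStats(k)
C=cast(t,ce[1:],.027)[:,:2]; C=C[st[1:,4]>2]; print(np.round(C*1000))
for r in (C[C[:,0]>.55],C[C[:,0]<.55]):
    p=np.polyfit(r[:,1],r[:,0],1); print("strip yaw",np.degrees(np.arctan(-p[0])),r.mean(0))
# tab top ends: two-view
for c,box in ((t,(325,205,360,245)),(s,(285,225,325,275))):
    b=(c["frame"].max(2)<60).astype(np.uint8); k=blob(b,box)[:,0]; print(k[k[:,1].argmin()],k[k[:,1].argmax()],k.mean(0))
E
```

```text
[[664.1, 165.4], [620.5, -128.2], [423.1, -97.5], [467.5, 195.3]] c [543.8  33.7]
296.9 -98.45 | 199.7 171.15 | 296.1 81.39 | 198.9 -8.63 | 
[[621.4, 151.4], [582.8, -101.9], [467.5, -85.2], [507.2, 168.2]] c [544.8  33.1]
256.2 -98.66 | 116.5 171.78 | 256.6 81.1 | 115.4 -8.39 | 
[[644.  -5.]
 [645. 115.]
 [640.  92.]
 [638.  69.]
 [633.  45.]
 [631.  21.]
 [625.  -3.]
 [623. -27.]
 [618. -51.]
 [615. -74.]
 [476. 141.]
 [473. 118.]
 [469.  94.]
 [466.  70.]
 [461.  46.]
 [458.  23.]
 [454.  -1.]
 [450. -24.]
 [447. -48.]
 [450. 132.]
 [444.  75.]]
strip yaw -8.308070314825843 [0.63123804 0.01799899]
strip yaw -5.757284203215139 [0.45885358 0.05693721]
[338 212] [337 233] [340.78571429 222.5       ]
[299 234] [296 264] [302.59615385 252.29807692]
```

```bash
cat > plan.py <<'E'
import sys; from h import *
# plan.py x y z yaw_deg : turn (tool rotvec) first, then shift in cm in the turned tool frame
def plan(x,y,z,yaw):
    o=env.get_obs(); R=Ro.from_euler("xyz",o["tool_rot"],degrees=True); T=Ro.from_euler("xyz",[180,0,yaw],degrees=True)
    print("t",round(o["time_s"],1),"pos",np.round(o["tool_pos"],4),"rot",np.round(o["tool_rot"],1),"F",np.round(o["force"],1),"w",round(o["grip_width"],4))
    print("turn",np.round((R.inv()*T).as_rotvec(),3),"shift cm",np.round(T.inv().apply(np.array([x,y,z])-o["tool_pos"])*100,2),
     "shift unturned",np.round(R.inv().apply(np.array([x,y,z])-o["tool_pos"])*100,2))
if __name__=="__main__": plan(*map(float,sys.argv[1:]))
E
python3 -m creep '[[0,0,0,0,0,-0.143,1],[0,0,0,0,0,-0.143,1],[0,0,0,0,0,-0.143,1],[0,0,0,0,0,-0.143,1],[0,0,0,0,0,-0.143,1],[0,0,0,0,0,-0.143,1],[0,0,0,0,0,-0.143,1]]'
python3 plan.py .5445 .0335 .29 -8.7
```

```text
time_s: 1.0
tool_pos: [0.2654, -0.5928, 0.291]
tool_rot: [-179.9, 0.1, -6.3]
force: [0.6, 0.1, -0.0]
grip_width: 0.0869
t 1.0 pos [ 0.2654 -0.5928  0.291 ] rot [-1.799e+02  1.000e-01 -6.300e+00] F [ 0.6  0.1 -0. ] w 0.0869
turn [-0.002  0.001  0.042] shift cm [ 18.12 -66.13   0.1 ] shift unturned [ 20.89 -65.31   0.18]
```

```bash

python3 -m creep '[[0,0,0,0,0,0.042,1],[1.3,-4.72,0,0,0,0,1],[1.3,-4.72,0,0,0,0,1],[1.3,-4.72,0,0,0,0,1],[1.3,-4.72,0,0,0,0,1],[1.3,-4.72,0,0,0,0,1],[1.3,-4.72,0,0,0,0,1],[1.3,-4.72,0,0,0,0,1],[1.3,-4.72,0,0,0,0,1],[1.3,-4.72,0,0,0,0,1],[1.3,-4.72,0,0,0,0,1],[1.3,-4.72,0,0,0,0,1],[1.3,-4.72,0,0,0,0,1],[1.3,-4.72,0,0,0,0,1],[0,0,0,0,0,0,1],[0,0,0,0,0,0,1]]'
python3 plan.py .5445 .0335 .29 -8.7
python3 - <<'E'
from h import *
o=env.get_obs(); c=optics.read_camera("wrist"); cv2.imwrite("pics/w1.png",c["frame"]); print({k:v for k,v in c.items() if k not in("frame","z_map")})
E
```

```text
time_s: 2.6
tool_pos: [0.5295, 0.0025, 0.29]
tool_rot: [179.9, -0.2, -8.9]
force: [-0.5, -1.2, -0.0]
grip_width: 0.0866
t 2.6 pos [0.5295 0.0025 0.29  ] rot [179.9  -0.2  -8.9] F [-0.5 -1.2 -0. ] w 0.0866
turn [ 0.002 -0.004 -0.003] shift cm [ 1.01 -3.29  0.  ] shift unturned [ 1.   -3.29  0.  ]
{'fx': 371.64829954431775, 'fy': 371.64829954431775, 'cx': 322.9412552773792, 'cy': 243.0509870600851, 'hand_eye': array([[ 9.99998482e-01,  1.12942145e-03, -1.32677202e-03,
        -1.11177439e-03],
       [-7.30825167e-04,  9.63128821e-01,  2.69039662e-01,
        -7.35092709e-02],
       [ 1.58171154e-03, -2.69038284e-01,  9.63128185e-01,
        -9.24073810e-02],
       [ 0.00000000e+00,  0.00000000e+00,  0.00000000e+00,
         1.00000000e+00]])}
```

View pics/w1.png

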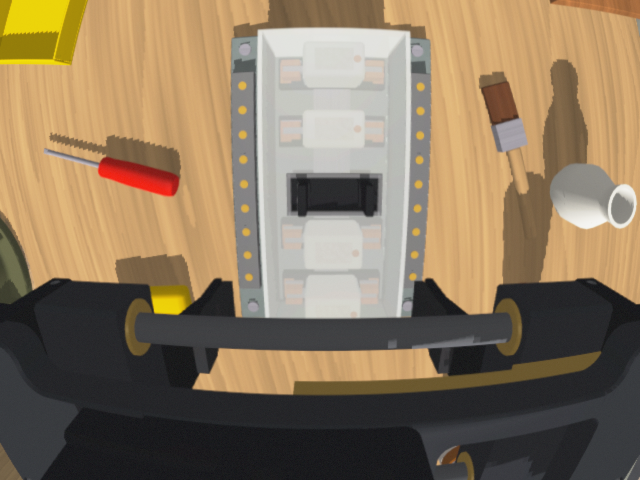

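The wrist view shows the guard centred under the tool. The tab tops are at about (302,190) and (372,190), the screws and strips are symmetric, and the fuses are visible inside.

```bash
cat >> h.py <<'E'
def wray(c,o,uv):
    x,y=(uv[0]-c["cx"]),(uv[1]-c["cy"]); r=np.hypot(x,y); th=r/c["fx"]
    d=np.array([x/r*np.sin(th),y/r*np.sin(th),np.cos(th)]); H=c["hand_eye"]
    R=Ro.from_euler("xyz",o["tool_rot"],degrees=True).as_matrix()
    return o["tool_pos"]+R@H[:3,3], R@H[:3,:3]@d
def wcast(c,o,uv,z):
    p,d=wray(c,o,uv); return p+d*(z-p[2])/d[2]
E
python3 - <<'E'
from h import *
o=env.get_obs(); c=optics.read_camera("wrist"); f=c["frame"]
m=(f.max(2)<22).astype(np.uint8)
k=blob(m,(280,165,390,220)); print(cv2.boundingRect(k),cv2.contourArea(k))
b=blob((f.max(2)<60).astype(np.uint8),(280,165,390,220)); print(cv2.boundingRect(b))
def B(p):
    a=np.radians(-8.7); d=p[:2]-[.5445,.0335]; return np.round(1000*np.array([np.cos(a)*d[0]+np.sin(a)*d[1],-np.sin(a)*d[0]+np.cos(a)*d[1]]),1)
for uv,z in (((302,183),.135),((372,183),.135),((302,214),.135),((372,214),.135),((258,30),.101),((410,30),.101),((290,173),.101),((383,173),.101)):
    p=wcast(c,o,uv,z); print(uv,z,np.round(p*1000,1),"board",B(p))
t=optics.read_camera("top"); s=optics.read_camera("scene")
# tab height: wrist vs scene, top of +x tab
print(meet(wray(c,o,(372,195)),ray(s,(302.6,237))))
# screws
hs=cv2.cvtColor(f,cv2.COLOR_BGR2HSV); m=((hs[...,0]>12)&(hs[...,0]<30)&(hs[...,1]>130)&(hs[...,2]>120)).astype(np.uint8)
for x0,x1 in((236,256),(408,432)):
    k=np.zeros_like(m);k[70:300,x0:x1]=m[70:300,x0:x1]; n,_,st,ce=cv2.connectedComponentsWithStats(k)
    P=np.array([wcast(c,o,q,.027) for q,a in zip(ce[1:],st[1:,4]) if a>15]); p=np.polyfit(P[:,1],P[:,0],1); print(len(P),"yaw",np.degrees(np.arctan(-p[0])),"board",B(P.mean(0)))
E
```

```text
Traceback (most recent call last):
  File "h.py", line 18, in blob
    return max(cs,key=cv2.contourArea)
ValueError: max() iterable argument is empty
```

```bash
python3 - <<'E'
from h import *
o=env.get_obs(); c=optics.read_camera("wrist"); f=c["frame"]
b=blob((f.max(2)<60).astype(np.uint8),(280,165,390,220)); print(cv2.boundingRect(b))
def B(p):
    a=np.radians(-8.7); d=p[:2]-[.5445,.0335]; return np.round(1000*np.array([np.cos(a)*d[0]+np.sin(a)*d[1],-np.sin(a)*d[0]+np.cos(a)*d[1]]),1)
for uv,z in (((302,183),.135),((372,183),.135),((302,214),.135),((372,214),.135),((258,30),.101),((410,30),.101),((290,173),.101),((383,173),.101)):
    p=wcast(c,o,uv,z); print(uv,z,np.round(p*1000,1),"board",B(p))
s=optics.read_camera("scene")
print(meet(wray(c,o,(372,195)),ray(s,(302.6,237))))
hs=cv2.cvtColor(f,cv2.COLOR_BGR2HSV); m=((hs[...,0]>12)&(hs[...,0]<30)&(hs[...,1]>130)&(hs[...,2]>120)).astype(np.uint8)
for x0,x1 in((236,256),(408,432)):
    k=np.zeros_like(m);k[70:300,x0:x1]=m[70:300,x0:x1]; n,_,st,ce=cv2.connectedComponentsWithStats(k)
    P=np.array([wcast(c,o,q,.027) for q,a in zip(ce[1:],st[1:,4]) if a>15]); p=np.polyfit(P[:,1],P[:,0],1); print(len(P),"yaw",np.degrees(np.arctan(-p[0])),"board",B(P.mean(0)))
E
```

```text
(292, 178, 86, 38)
(302, 183) 0.135 [521.8  49.4 135. ] board [-24.8  12.3]
(372, 183) 0.135 [568.2  42.3 135. ] board [22.1 12.3]
(302, 214) 0.135 [518.3  28.5 135. ] board [-25.2  -8.9]
(372, 214) 0.135 [565.4  21.2 135. ] board [22.5 -9. ]
(258, 30) 0.101 [505.2 169.8 101. ] board [-59.5 128.8]
(410, 30) 0.101 [619.7 153.3 101. ] board [ 56.2 129.8]
(290, 173) 0.101 [511.7  54.9 101. ] board [-35.7  16.2]
(383, 173) 0.101 [581.6  44.3 101. ] board [35.  16.2]
(array([0.56391895, 0.03646301, 0.16101785]), np.float64(0.0039815977657714505))
9 yaw -8.801123661396042 board [-87.6   0.3]
9 yaw -8.860030277553236 board [82.6  0.1]
```

```bash

python3 -m creep '[[0.85,-3.3,0,0,0,0,1],[0,0,0,0,0,0,1],[0,0,0,0,0,0,1]]'
python3 plan.py .543 .034 .177 -8.8
```

```text
time_s: 3.1
tool_pos: [0.5428, 0.026, 0.2898]
tool_rot: [179.7, -0.3, -9.7]
force: [-0.4, -0.5, 0.1]
grip_width: 0.0868
t 3.1 pos [0.5428 0.026  0.2898] rot [179.7  -0.3  -9.7] F [-0.4 -0.5  0.1] w 0.0868
turn [ 0.006 -0.004 -0.016] shift cm [-0.1  -0.79 11.28] shift unturned [-0.16 -0.86 11.28]
```

```bash

python3 -m creep '[[-0.1,-0.6,2.5,0.006,-0.004,-0.016,1],[0,-0.2,2.5,0,0,0,1],[0,0,2,0,0,0,1],[0,0,1.5,0,0,0,1],[0,0,0,0,0,0,1],[0,0,0,0,0,0,1]]'
python3 plan.py .543 .034 .177 -8.8
```

```text
time_s: 3.7
tool_pos: [0.5434, 0.0257, 0.2032]
tool_rot: [179.8, -0.2, -9.5]
force: [-0.8, -0.6, 0.1]
grip_width: 0.0867
t 3.7 pos [0.5434 0.0257 0.2032] rot [179.8  -0.2  -9.5] F [-0.8 -0.6  0.1] w 0.0867
turn [ 0.003 -0.003 -0.012] shift cm [-0.17 -0.82  2.62] shift unturned [-0.19 -0.82  2.62]
```

```bash

python3 -m creep '[[-0.15,-0.8,0,0,0,-0.012,1],[-0.15,-0.8,0,0,0,0,1]]'
python3 plan.py .543 .034 .177 -8.8
python3 -m creep '[[0,-0.8,0,0,0,-0.012,1],[0,0,0,0,0,0,1]]'
python3 plan.py .543 .034 .177 -8.8
```

```text
time_s: 3.9
tool_pos: [0.544, 0.041, 0.2048]
tool_rot: [179.8, -0.3, -8.9]
force: [0.0, -0.2, 0.7]
grip_width: 0.0871
t 3.9 pos [0.544  0.041  0.2048] rot [179.8  -0.3  -8.9] F [ 0.  -0.2  0.7] w 0.0871
turn [ 0.004 -0.006 -0.002] shift cm [0.01 0.71 2.78] shift unturned [-0.01  0.7   2.78]
time_s: 4.1
tool_pos: [0.5459, 0.0522, 0.2064]
tool_rot: [179.9, -0.5, -8.0]
force: [-0.2, 0.0, 0.5]
grip_width: 0.0865
t 4.1 pos [0.5459 0.0522 0.2064] rot [179.9  -0.5  -8. ] F [-0.2  0.   0.5] w 0.0865
turn [ 0.002 -0.009  0.014] shift cm [-0.01  1.84  2.94] shift unturned [-0.06  1.84  2.94]
```

```bash

for i in 1 2 3; do python3 -m creep '[[0,0,0,0,0,0,1],[0,0,0,0,0,0,1]]' | grep -E 'pos|rot'; done
python3 -m creep '[[0,1.0,0,0,0,0,1]]'| grep -E 'pos|rot'
python3 -m creep '[[0,0,0,0,0,0,1]]'| grep -E 'pos|rot'
python3 -m creep '[[0,0,0,0,0,0,1]]'| grep -E 'pos|rot'
python3 -m creep '[[0,0,0,0,0,0,1]]'| grep -E 'pos|rot'
```

```text
tool_pos: [0.5462, 0.0531, 0.207]
tool_rot: [179.9, -0.5, -7.9]
tool_pos: [0.5462, 0.0527, 0.207]
tool_rot: [179.8, -0.5, -7.9]
tool_pos: [0.5462, 0.0522, 0.2068]
tool_rot: [179.8, -0.5, -8.0]
tool_pos: [0.5447, 0.0434, 0.2069]
tool_rot: [179.9, -0.5, -7.9]
tool_pos: [0.5447, 0.0411, 0.2067]
tool_rot: [179.8, -0.5, -8.0]
tool_pos: [0.5446, 0.0408, 0.2067]
tool_rot: [179.8, -0.5, -8.0]
tool_pos: [0.5446, 0.0404, 0.2067]
tool_rot: [179.8, -0.5, -8.1]
```

```bash

python3 -m creep '[[-0.05,0.55,0.5,0.003,-0.009,0.012,1],[0,0,1,0,0,0,1],[0,0,0,0,0,0,1]]'>/dev/null
python3 plan.py .543 .034 .177 -8.8
```

```text
t 5.4 pos [0.5432 0.0346 0.1905] rot [180.    0.   -8.8] F [-0.1 -0.4 -0.2] w 0.087
turn [ 0.     0.001 -0.   ] shift cm [-0.01  0.06  1.35] shift unturned [-0.01  0.06  1.35]
```

```bash

python3 -m creep '[[0,0,0.8,0,0,0,1],[0,0,0.5,0,0,0,1],[0,0,0,0,0,0,1]]'>/dev/null
python3 plan.py .543 .034 .177 -8.8
python3 -m creep '[[0,0,0,0,0,0,0.3],[0,0,0,0,0,0,0.3],[0,0,0,0,0,0,0.3],[0,0,0,0,0,0,0.3],[0,0,0,0,0,0,0.3],[0,0,0,0,0,0,0.3],[0,0,0,0,0,0,0.3],[0,0,0,0,0,0,0.3]]' 25
python3 plan.py .543 .034 .177 -8.8
```

```text
t 5.7 pos [0.5428 0.0348 0.1755] rot [-1.8e+02  1.0e-01 -8.8e+00] F [ 0.6  0.  -0.6] w 0.0871
turn [-0.     0.002 -0.   ] shift cm [ 0.03  0.07 -0.15] shift unturned [ 0.03  0.07 -0.15]
time_s: 6.5
tool_pos: [0.5435, 0.0352, 0.1763]
tool_rot: [-180.0, 0.0, -8.8]
force: [0.1, 0.1, 0.0]
grip_width: 0.0335
t 6.5 pos [0.5435 0.0352 0.1763] rot [-180.     0.    -8.8] F [0.1 0.1 0. ] w 0.0335
turn [-0.001  0.     0.   ] shift cm [-0.03  0.13 -0.07] shift unturned [-0.03  0.13 -0.07]
```

```bash

python3 -m creep '[[0,0,-0.5,0,0,0,0.3],[0,0,-1,0,0,0,0.3],[0,0,-1,0,0,0,0.3]]'
python3 -m creep '[[0,0,-1.5,0,0,0,0.3],[0,0,-2,0,0,0,0.3],[0,0,-2,0,0,0,0.3],[0,0,-2,0,0,0,0.3],[0,0,-2,0,0,0,0.3],[0,0,-1,0,0,0,0.3],[0,0,0,0,0,0,0.3]]'
python3 plan.py .440 -.378 .30 -83.9
```

```text
time_s: 6.8
tool_pos: [0.5415, 0.0349, 0.2004]
tool_rot: [180.0, 0.4, -8.8]
force: [0.9, 0.2, -2.6]
grip_width: 0.0335
time_s: 7.5
tool_pos: [0.5423, 0.0359, 0.3177]
tool_rot: [180.0, -0.0, -8.7]
force: [0.4, -0.0, -3.7]
grip_width: 0.0333
t 7.5 pos [0.5423 0.0359 0.3177] rot [180.   -0.   -8.7] F [ 0.4 -0.  -3.7] w 0.0333
turn [ 0.    -0.     1.313] shift cm [40.07 14.57  1.77] shift unturned [-3.86 42.46  1.78]
```

```bash

python3 -m creep '[[0,0,0,0,0,0.11,0.3],[0,0,0,0,0,0.11,0.3],[0,0,0,0,0,0.11,0.3],[0,0,0,0,0,0.11,0.3],[0,0,0,0,0,0.11,0.3],[0,0,0,0,0,0.11,0.3],[0,0,0,0,0,0.11,0.3],[0,0,0,0,0,0.11,0.3],[0,0,0,0,0,0.11,0.3],[0,0,0,0,0,0.11,0.3],[0,0,0,0,0,0.11,0.3],[0,0,0,0,0,0.11,0.3],[0,0,0,0,0,0,0.3]]' >/dev/null
python3 plan.py .440 -.378 .30 -83.9
```

```text
t 8.8 pos [0.5363 0.0358 0.3066] rot [ 1.789e+02  1.000e-01 -8.730e+01] F [-0.3 -0.2 -3.7] w 0.0334
turn [ 0.019  0.002 -0.06 ] shift cm [40.12 13.97  0.66] shift unturned [40.88 11.54  0.82]
```

```bash

python3 -m creep '[[0,0,0,0.019,0.002,-0.06,0.3],[2.9,1.0,0,0,0,0,0.3],[2.9,1.0,0,0,0,0,0.3],[2.9,1.0,0,0,0,0,0.3],[2.9,1.0,0,0,0,0,0.3],[2.9,1.0,0,0,0,0,0.3],[2.9,1.0,0,0,0,0,0.3],[2.9,1.0,0,0,0,0,0.3],[2.9,1.0,0,0,0,0,0.3],[2.9,1.0,0,0,0,0,0.3],[2.9,1.0,0,0,0,0,0.3],[2.9,1.0,0,0,0,0,0.3],[2.9,1.0,0,0,0,0,0.3],[2.5,1.0,0,0,0,0,0.3],[0,0,0,0,0,0,0.3],[0,0,0,0,0,0,0.3]]' >/dev/null
python3 plan.py .440 -.378 .30 -83.9
```

```text
t 10.4 pos [ 0.4499 -0.3624  0.2943] rot [179.3   0.6 -80.5] F [ 0.3  0.4 -3. ] w 0.0337
turn [0.013 0.011 0.059] shift cm [ 1.44  1.15 -0.57] shift unturned [ 1.36  1.24 -0.57]
```

```bash

python3 -m creep '[[1.3,1.2,1,0.013,0.011,0.059,0.3],[0,0,2,0,0,0,0.3],[0,0,2,0,0,0,0.3],[0,0,2,0,0,0,0.3],[0,0,2,0,0,0,0.3],[0,0,0,0,0,0,0.3],[0,0,0,0,0,0,0.3]]' >/dev/null
python3 plan.py .440 -.378 .164 -83.9
```

```text
t 11.1 pos [ 0.4433 -0.3694  0.201 ] rot [-179.9    0.2  -82.8] F [-0.5 -0.6 -2.3] w 0.0333
turn [-0.002  0.003  0.019] shift cm [0.82 0.42 3.7 ] shift unturned [0.82 0.44 3.7 ]
```

```bash

python3 -m creep '[[0.8,0.4,1,0,0,0.019,0.3],[0,0,1,0,0,0,0.3],[0,0,0.8,0,0,0,0.3],[0,0,0,0,0,0,0.3]]' >/dev/null
python3 plan.py .440 -.378 .164 -83.9
python3 -m creep '[[0,0,0.3,0,0,0,0.3],[0,0,0.3,0,0,0,0.3],[0,0,0.3,0,0,0,0.3]]' >/dev/null
python3 plan.py .440 -.378 .164 -83.9
```

```text
t 11.5 pos [ 0.4416 -0.3788  0.1736] rot [-179.7   -0.   -83.9] F [ 0.4  1.2 -3.2] w 0.0332
turn [-0.005 -0.    -0.   ] shift cm [-0.1   0.15  0.96] shift unturned [-0.1   0.15  0.96]
t 11.8 pos [ 0.4422 -0.3792  0.1648] rot [-1.797e+02 -1.000e-01 -8.390e+01] F [ 0.6  0.4 -1.1] w 0.0333
turn [-0.006 -0.001 -0.   ] shift cm [-0.14  0.2   0.08] shift unturned [-0.14  0.2   0.08]
```

```bash

python3 -m creep '[[0,0,0.15,0,0,0,0.3],[0,0,0,0,0,0,0.3]]' >/dev/null
python3 plan.py .440 -.378 .164 -83.9
python3 -m creep '[[0,0,0,0,0,0,0.7],[0,0,0,0,0,0,0.9],[0,0,0,0,0,0,0.9],[0,0,0,0,0,0,0.9],[0,0,0,0,0,0,0.9],[0,0,0,0,0,0,0.9]]'
python3 -m creep '[[0,0,-1,0,0,0,0.9],[0,0,-2,0,0,0,0.9],[0,0,-3,0,0,0,0.9],[0,0,-3,0,0,0,0.9],[0,0,-3,0,0,0,0.9],[0,0,-2,0,0,0,0.9],[0,0,0,0,0,0,0.9]]' >/dev/null
python3 plan.py .5445 .0335 .30 -8.8
```

```text
t 12.0 pos [ 0.4424 -0.3794  0.1646] rot [-1.797e+02 -1.000e-01 -8.390e+01] F [-0.   0.5 -2.2] w 0.0333
turn [-0.006 -0.002 -0.   ] shift cm [-0.16  0.22  0.06] shift unturned [-0.16  0.22  0.06]
time_s: 12.6
tool_pos: [0.4435, -0.3799, 0.1655]
tool_rot: [-179.5, -0.2, -83.9]
force: [0.2, -0.5, -0.2]
grip_width: 0.0728
t 13.3 pos [ 0.4427 -0.3794  0.3162] rot [-179.3   -0.4  -83.9] F [ 1.  -0.8  0.3] w 0.0784
turn [-0.005 -0.014 -1.31 ] shift cm [  3.74 -42.36   1.62] shift unturned [-39.97 -14.52   1.5 ]
```

```bash

python3 -m creep '[[0,0,0,0,0,-0.13,0.9],[0,0,0,0,0,-0.13,0.9],[0,0,0,0,0,-0.13,0.9],[0,0,0,0,0,-0.13,0.9],[0,0,0,0,0,-0.13,0.9],[0,0,0,0,0,-0.13,0.9],[0,0,0,0,0,-0.13,0.9],[0,0,0,0,0,-0.13,0.9],[0,0,0,0,0,-0.13,0.9],[0,0,0,0,0,-0.13,0.9],[0.3,-3.5,0,0,0,0,0.9],[0.3,-4,0,0,0,0,0.9],[0.3,-4,0,0,0,0,0.9],[0.3,-4,0,0,0,0,0.9],[0.3,-4,0,0,0,0,0.9],[0.3,-4,0,0,0,0,0.9],[0.3,-4,0,0,0,0,0.9],[0.3,-4,0,0,0,0,0.9],[0.3,-4,0,0,0,0,0.9],[0,0,0,0,0,0,0.9]]' >/dev/null
python3 plan.py .535 -.01 .30 -8.8
```

```text
t 15.3 pos [ 0.5045 -0.0147  0.3035] rot [-1.8e+02 -1.0e-01 -6.4e+00] F [ 0.4  0.2 -0.6] w 0.0782
turn [-0.001 -0.001  0.042] shift cm [ 2.94 -0.94  0.35] shift unturned [ 2.98 -0.81  0.35]
```

```bash

python3 -m creep '[[2.9,-0.8,0,0,0,0.042,0.9],[0,0,0,0,0,0,0.9],[0,0,0,0,0,0,0.9]]' >/dev/null
python3 plan.py .535 -.01 .30 -8.8
python3 - <<'E'
from h import *
o=env.get_obs(); c=optics.read_camera("wrist"); cv2.imwrite("pics/w2.png",c["frame"]); s=optics.read_camera("scene"); cv2.imwrite("pics/s2.png",s["frame"])
import pickle; pickle.dump((o,c,s),open("v2.pkl","wb"))
E
```

```text
t 15.6 pos [ 0.5336 -0.0093  0.3013] rot [ 1.8e+02  1.0e-01 -8.7e+00] F [ 0.6 -0.1 -1.6] w 0.0783
turn [0.001 0.002 0.002] shift cm [0.15 0.05 0.13] shift unturned [0.15 0.05 0.13]
```

View pics/w2.png

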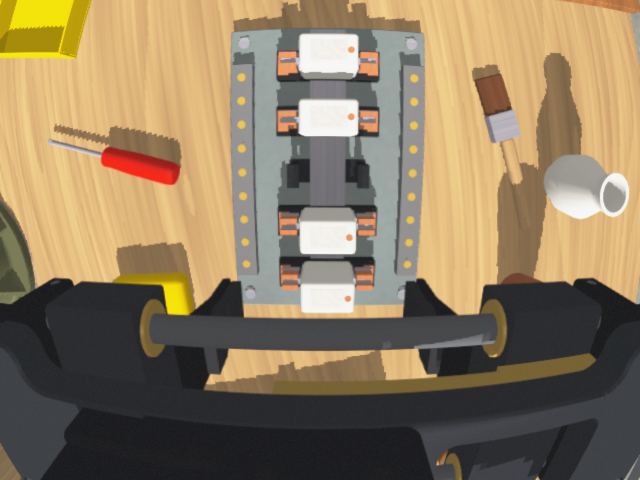

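View pics/s2.png

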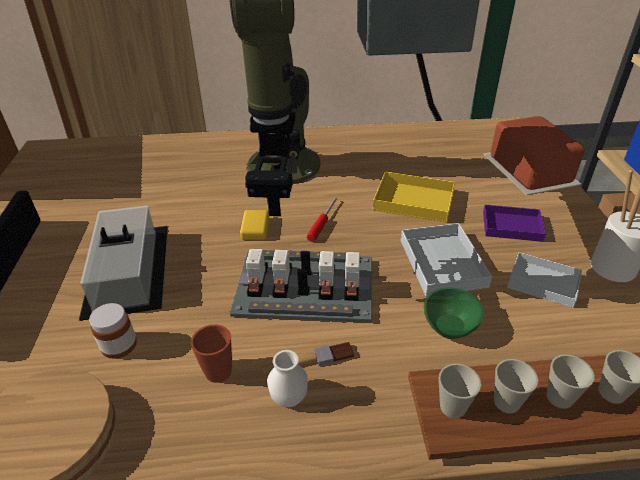

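The guard stands on the mat (scene, about (123,255)). All four fuses are exposed: in the wrist view their tops are near (329,53), (329,115), (328,237), (328,300), and in the scene view they are at (255,262), (281,262), (326,265), (352,265).

```bash
python3 - <<'E'
from h import *
import pickle
o,c,s=pickle.load(open("v2.pkl","rb"))
a=np.radians(-8.7)
def B(p):
    d=np.array(p[:2])-[.543,.0338]; return np.round(1000*np.array([np.cos(a)*d[0]+np.sin(a)*d[1],-np.sin(a)*d[0]+np.cos(a)*d[1]]),1)
hs=cv2.cvtColor(c["frame"],cv2.COLOR_BGR2HSV); m=((hs[...,1]<40)&(hs[...,2]>195)).astype(np.uint8)
hs2=cv2.cvtColor(s["frame"],cv2.COLOR_BGR2HSV); m2=((hs2[...,1]<40)&(hs2[...,2]>175)).astype(np.uint8)
H2=height(s)
for n,box,b2 in (("f4",(290,25,365,85),(340,245,365,290)),("f3",(290,92,365,140),(315,245,339,290)),("f2",(290,200,365,255),(269,245,294,290)),("f1",(290,258,365,315),(243,245,268,290))):
    k=blob(m,box); P=np.array([wcast(c,o,q,.092) for q in k[:,0]]); Q=np.array([B(p) for p in P]); 
    k2=blob(m2,b2)
    print(n,cv2.boundingRect(k),"board range x",Q[:,0].min(),Q[:,0].max(),"y",Q[:,1].min(),Q[:,1].max(),"scene",cv2.boundingRect(k2),cv2.contourArea(k2))
    # top-face centre in scene: top part of the blob; corner pairs
    x,y,w,h=cv2.boundingRect(k2); x1,y1,w1,h1=cv2.boundingRect(k)
    # near (to scene cam, +x) edge of top
    print("   z95 scene depth",np.round(np.nanpercentile(H2[y:y+h,x:x+w,2][m2[y:y+h,x:x+w]>0],[50,90,97]),3))
f=c["frame"]; m=((hs[...,0]>12)&(hs[...,0]<30)&(hs[...,1]>130)&(hs[...,2]>120)).astype(np.uint8)
for x0,x1 in((232,254),(400,426)):
    k=np.zeros_like(m);k[60:280,x0:x1]=m[60:280,x0:x1]; n,_,st,ce=cv2.connectedComponentsWithStats(k)
    P=np.array([wcast(c,o,q,.027) for q,ar in zip(ce[1:],st[1:,4]) if ar>15]); p=np.polyfit(P[:,1],P[:,0],1); print(len(P),"yaw",np.degrees(np.arctan(-p[0])),"board",B(P.mean(0)))
g=cv2.resize(c["frame"][20:320,225:430],None,fx=1.9,fy=1.9,interpolation=cv2.INTER_CUBIC); g2=cv2.resize(s["frame"][240:325,228:380],None,fx=2.6,fy=2.6,interpolation=cv2.INTER_CUBIC)
v=np.zeros((max(g.shape[0],g2.shape[0]),g.shape[1]+g2.shape[1],3),np.uint8); v[:g.shape[0],:g.shape[1]]=g; v[:g2.shape[0],g.shape[1]:]=g2; cv2.imwrite("pics/c2.png",v); print(v.shape,g.shape)
E
```

```text
f4 (296, 34, 64, 43) board range x -26.5 23.9 y 83.7 119.8 scene (345, 252, 14, 15) 163.0
   z95 scene depth [0.092 0.094 0.095]
f3 (297, 100, 61, 36) board range x -25.6 22.4 y 34.9 63.8 scene (319, 251, 14, 15) 158.0
   z95 scene depth [0.092 0.094 0.095]
f2 (299, 221, 57, 33) board range x -24.7 22.5 y -63.7 -35.8 scene (272, 250, 15, 14) 151.5
   z95 scene depth [0.092 0.094 0.095]
f1 (301, 284, 54, 29) board range x -24.4 22.8 y -119.4 -92.0 scene (246, 249, 16, 14) 149.5
   z95 scene depth [0.092 0.094 0.095]
9 yaw -8.837448239978826 board [-86.    0.6]
9 yaw -8.838178400565011 board [84.2  0.3]
(570, 785, 3) (570, 390, 3)
```

View pics/c2.png

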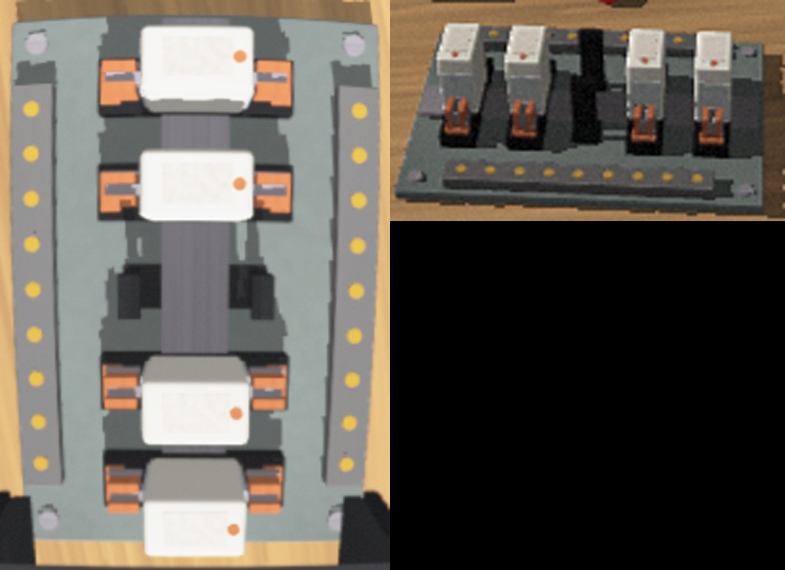

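```bash
python3 - <<'E'
from h import *
import pickle
o,c,s=pickle.load(open("v2.pkl","rb"))
for w,q in (((239,56),(711,62)),((239,184),(645,60)),((236,413),(525,56)),((233,530),(455,54))):
    print(meet(wray(c,o,(w[0]/1.9+225,w[1]/1.9+20)),ray(s,((q[0]-390)/2.6+228,q[1]/2.6+240))))
E
python3 plan.py .558 .138 .129 -8.8
python3 -m creep '[[0,-3,0,0,0,0,1],[0,-3.5,2,0,0,0,1],[0,-3.5,2,0,0,0,1],[0,-3.5,2,0,0,0,1],[0,-1.5,2,0,0,0,1],[0,0,1,0,0,0,1],[0,0,0,0,0,0,1]]' 60 > /dev/null
python3 plan.py .558 .138 .129 -8.8
```

```text
(array([0.57641259, 0.13545845, 0.09070393]), np.float64(0.0019507955189558674))
(array([0.56790348, 0.08093516, 0.08982152]), np.float64(0.0006686580855413656))
(array([ 0.55283018, -0.01742281,  0.0901028 ]), np.float64(0.002430973575488619))
(array([ 0.5441189 , -0.07423726,  0.08969997]), np.float64(0.0015185706824251222))
t 15.7 pos [ 0.5334 -0.0098  0.3015] rot [ 1.799e+02  1.000e-01 -8.800e+00] F [ 0.2 -0.2 -0.5] w 0.0782
turn [0.001 0.001 0.001] shift cm [  0.17 -14.98  17.25] shift unturned [  0.21 -15.    17.24]
t 16.4 pos [0.5566 0.1329 0.2094] rot [179.5  -0.2  -9.5] F [ 0.2 -0.   0.6] w 0.0871
turn [ 0.009 -0.004 -0.013] shift cm [ 0.06 -0.53  8.04] shift unturned [ 0.02 -0.6   8.03]
```

```bash

python3 -m creep '[[0.05,-0.7,1,0.009,-0.004,-0.013,1],[0,0,1.5,0,0,0,1],[0,0,1,0,0,0,1],[0,0,0,0,0,0,1],[0,0,0,0,0,0,1]]' > /dev/null
python3 plan.py .558 .138 .129 -8.8
```

```text
t 16.9 pos [0.56   0.134  0.1733] rot [179.9  -0.2  -9.2] F [ 0.2 -0.3  0.6] w 0.0872
turn [ 0.002 -0.003 -0.007] shift cm [-0.26 -0.37  4.43] shift unturned [-0.28 -0.37  4.43]
```

```bash

python3 -m creep '[[-0.25,-0.5,1.2,0.002,-0.003,-0.007,1],[0,0,1.2,0,0,0,1],[0,0,0.5,0,0,0,1],[0,0,0,0,0,0,1]]' > /dev/null
python3 plan.py .558 .138 .129 -8.8
python3 -m creep '[[0,-0.2,0.5,0,0,0,1],[0,0,0.5,0,0,0,1],[0,0,0,0,0,0,1]]' > /dev/null
python3 plan.py .558 .138 .129 -8.8
```

```text
t 17.3 pos [0.5586 0.1396 0.1423] rot [-180.    -0.    -8.8] F [-0.6 -0.7  0.5] w 0.0874
turn [-0.    -0.001  0.   ] shift cm [-0.03  0.17  1.33] shift unturned [-0.03  0.17  1.33]
t 17.6 pos [0.559  0.142  0.1315] rot [-180.    -0.    -8.8] F [1.3 0.4 0.9] w 0.0871
turn [-0.001 -0.001  0.001] shift cm [-0.04  0.41  0.25] shift unturned [-0.04  0.41  0.25]
```

```bash

python3 -m creep '[[0,0.4,0.2,0,0,0,1],[0,0,0,0,0,0,1]]' > /dev/null
python3 plan.py .558 .138 .129 -8.8
python3 -m creep '[[0,0,0,0,0,0,0.3],[0,0,0,0,0,0,0.3],[0,0,0,0,0,0,0.3],[0,0,0,0,0,0,0.3],[0,0,0,0,0,0,0.3],[0,0,0,0,0,0,0.3],[0,0,0,0,0,0,0.3]]' 60 > /dev/null
python3 plan.py .558 .138 .129 -8.8
```

```text
t 17.8 pos [0.5585 0.1378 0.1295] rot [-1.8e+02 -1.0e-01 -8.8e+00] F [-0.7 -0.2 -0.8] w 0.087
turn [-0.001 -0.001  0.001] shift cm [-0.05 -0.01  0.05] shift unturned [-0.05 -0.01  0.05]
t 18.5 pos [0.5596 0.1375 0.1304] rot [-179.9   -0.2   -8.8] F [-0.3  0.1 -0.5] w 0.0475
turn [-0.001 -0.004 -0.   ] shift cm [-0.17 -0.02  0.14] shift unturned [-0.17 -0.02  0.14]
```

Gripped at 47.5 mm wide, the body's 48. Rock the +x end first, in small steps.

```bash

python3 -m creep '[[-0.43,0,-0.18,0,0.05,0,0.3],[0,0,0,0,0,0,0.3]]' > /dev/null
python3 plan.py .558 .138 .129 -8.8
python3 -m creep '[[-0.43,0,-0.18,0,0.05,0,0.3],[0,0,0,0,0,0,0.3]]' > /dev/null
python3 plan.py .558 .138 .129 -8.8
```

```text
t 18.7 pos [0.555  0.1382 0.1314] rot [-179.9   -3.    -8.8] F [0.9 0.  2.3] w 0.0475
turn [-0.002 -0.053 -0.001] shift cm [ 0.3  -0.03  0.24] shift unturned [ 0.29 -0.03  0.25]
t 18.9 pos [0.5504 0.1388 0.1322] rot [-179.8   -5.8   -8.9] F [0.8 1.4 2.2] w 0.0477
turn [-0.003 -0.101 -0.001] shift cm [ 0.76 -0.04  0.32] shift unturned [ 0.73 -0.04  0.39]
```

```bash

python3 -m creep '[[-0.43,0,-0.2,0,0.05,0,0.3],[0,0,0,0,0,0,0.3]]' > /dev/null
python3 plan.py .558 .138 .129 -8.8
python3 - <<'E'
from h import *
print(env.get_obs()["wrist_torque"])
s=optics.read_camera("scene"); cv2.imwrite("pics/s3.png",cv2.resize(s["frame"][225:325,228:398],None,fx=4,fy=4,interpolation=cv2.INTER_CUBIC))
E
python3 -m creep '[[0.43,0,-0.2,0,-0.05,0,0.3],[0.43,0,-0.2,0,-0.05,0,0.3],[0,0,0,0,0,0,0.3]]' > /dev/null
python3 plan.py .558 .138 .129 -8.8
```

```text
t 19.1 pos [0.5459 0.1394 0.1327] rot [-179.8   -8.5   -8.9] F [-1.   0.3  3.1] w 0.0475
turn [-0.004 -0.149 -0.001] shift cm [ 1.22 -0.05  0.37] shift unturned [ 1.15 -0.05  0.55]
[-0.03461074  0.0327831   0.1218035 ]
t 19.4 pos [0.5542 0.138  0.1356] rot [-179.7   -2.3   -8.9] F [-5.1 -1.   8.6] w 0.0473
turn [-0.006 -0.041 -0.001] shift cm [ 0.37 -0.05  0.66] shift unturned [ 0.34 -0.05  0.68]
```

View pics/s3.png

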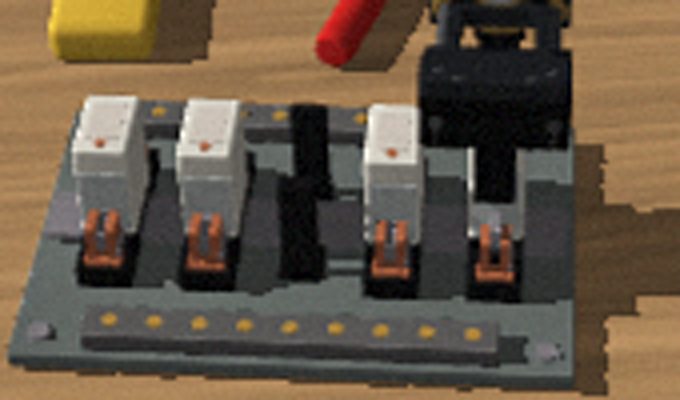

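```bash

python3 -m creep '[[0.43,0,-0.3,0,-0.05,0,0.3],[0.43,0,-0.3,0,-0.05,0,0.3],[0,0,0,0,0,0,0.3]]' > /dev/null
python3 plan.py .558 .138 .129 -8.8
python3 -m creep '[[0.43,0,-0.3,0,-0.05,0,0.3],[0,0,0,0,0,0,0.3]]' > /dev/null
python3 plan.py .558 .138 .129 -8.8
```

```text
t 19.8 pos [0.5624 0.1366 0.1382] rot [-179.6    3.6   -8.8] F [-3.8 -1.6  8.3] w 0.0477
turn [-0.007  0.063 -0.   ] shift cm [-0.46 -0.07  0.92] shift unturned [-0.4  -0.06  0.95]
t 19.9 pos [0.5663 0.1359 0.1395] rot [-179.6    6.5   -8.7] F [-0.7 -0.3  5.1] w 0.0475
turn [-0.006  0.113  0.001] shift cm [-0.85 -0.08  1.05] shift unturned [-0.73 -0.07  1.14]
```

```bash

python3 -m creep '[[0.4,0,-0.3,0,-0.05,0,0.3],[0,0,0,0,0,0,0.3]]' > /dev/null
python3 plan.py .558 .138 .129 -8.8
python3 -m creep '[[-0.43,0,-0.3,0,0.05,0,0.3],[-0.43,0,-0.3,0,0.05,0,0.3],[0,0,0,0,0,0,0.3]]' > /dev/null
python3 plan.py .558 .138 .129 -8.8
```

```text
t 20.1 pos [0.5702 0.1354 0.1408] rot [-179.7    9.1   -8.6] F [ 0.6 -0.5  0.3] w 0.0476
turn [-0.005  0.159  0.002] shift cm [-1.25 -0.07  1.18] shift unturned [-1.05 -0.07  1.36]
t 20.4 pos [0.5601 0.1368 0.1449] rot [-179.7    3.    -8.6] F [ 0.3 -0.6  2.3] w 0.0473
turn [-0.004  0.053  0.003] shift cm [-0.23 -0.09  1.59] shift unturned [-0.14 -0.08  1.6 ]
```

```bash

python3 -m creep '[[-0.43,0,-0.3,0,0.05,0,0.3],[-0.43,0,-0.3,0,0.05,0,0.3],[0,0,0,0,0,0,0.3]]' > /dev/null
python3 plan.py .558 .138 .129 -8.8
python3 -m creep '[[-0.43,0,-0.3,0,0.05,0,0.3],[0,0,-0.3,0,0,0,0.3],[0,0,0,0,0,0,0.3]]' > /dev/null
python3 plan.py .558 .138 .129 -8.8
```

```text
t 20.8 pos [0.5499 0.138  0.1511] rot [-179.9   -2.9   -8.6] F [ 1.1  0.7 -1.8] w 0.0476
turn [-0.002 -0.051  0.004] shift cm [ 0.8  -0.13  2.21] shift unturned [ 0.68 -0.12  2.24]
t 21.1 pos [0.5456 0.1379 0.1589] rot [-180.    -5.8   -8.7] F [ 0.5 -0.7 -1.7] w 0.0477
turn [-0.001 -0.101  0.002] shift cm [ 1.22 -0.2   2.99] shift unturned [ 0.91 -0.19  3.1 ]
```

```bash

python3 -m creep '[[0.9,0,-2,0,-0.1,0,0.3],[0,0,-3,0,0,0,0.3],[0,0,-3,0,0,0,0.3],[0,0,-3,0,0,0,0.3],[0,0,0,0,0,-0.13,0.3],[0,0,0,0,0,-0.13,0.3],[0,0,0,0,0,-0.13,0.3],[0,0,0,0,0,-0.13,0.3],[0,0,0,0,0,-0.13,0.3],[0,0,0,0,0,-0.13,0.3],[0,0,0,0,0,-0.13,0.3],[0,0,0,0,0,-0.13,0.3],[0,0,0,0,0,-0.13,0.3],[0,0,0,0,0,-0.13,0.3],[0,0,0,0,0,-0.13,0.3],[0,0,0,0,0,-0.13,0.3],[0,0,0,0,0,-0.13,0.3],[0,0,0,0,0,-0.13,0.3],[0,0,0,0,0,0,0.3]]' | grep -v time
cat > tray.py <<'E'
from h import *
from plan import plan
import sys
def tray():
    t=optics.read_camera("top"); Z=height(t)[...,2]; m=((Z>.022)&(Z<.048)).astype(np.uint8)
    # tray wall: light aluminium, keep largest contour in a roomy window (left of the board)
    hs=cv2.cvtColor(t["frame"],cv2.COLOR_BGR2HSV); m&=(hs[...,1]<60).astype(np.uint8)
    m=cv2.morphologyEx(m,cv2.MORPH_CLOSE,np.ones((3,3),np.uint8))
    return rect(t,blob(m,(194,205,283,320)),.035)
if __name__=="__main__":
    (c,sz,a)=tray(); print("tray",c,sz,a)
    a=a if a<45 else a-90
    if len(sys.argv)>1:
        s=float(sys.argv[1]); r=np.radians(a); p=c+s*np.array([np.cos(r),np.sin(r)]); print("slot",p,"yaw",a+90); plan(p[0]/1000,p[1]/1000,float(sys.argv[2]),a+90)
E
python3 tray.py 70 .2
```

```text
tool_pos: [0.5619, 0.1275, 0.2749]
tool_rot: [-178.1, -1.3, 99.1]
force: [-0.2, -0.9, -1.4]
grip_width: 0.0473
tray [491.9 364.4] [202.3 151.2] 4.86
slot [561.648328   370.33049255] yaw 94.86
t 23.0 pos [0.562  0.1274 0.2748] rot [-178.1   -1.3   98.9] F [ 0.2  0.2 -1.2] w 0.0474
turn [-0.033 -0.021  0.071] shift cm [24.21  2.03  7.48] shift unturned [23.83  3.99  7.9 ]
```

```bash

python3 -m creep '[[0,0,0,-0.033,-0.021,0.071,0.3],[2.8,0.2,0,0,0,0,0.3],[2.8,0.2,0,0,0,0,0.3],[2.8,0.2,0,0,0,0,0.3],[2.8,0.2,0,0,0,0,0.3],[2.8,0.2,0,0,0,0,0.3],[2.8,0.2,0,0,0,0,0.3],[2.8,0.2,1,0,0,0,0.3],[2.8,0.2,2,0,0,0,0.3],[1,0,2,0,0,0,0.3],[0,0,2,0,0,0,0.3],[0,0,0,0,0,0,0.3],[0,0,0,0,0,0,0.3]]' | grep -v time
python3 plan.py .5616 .3703 .1034 94.86
```

```text
tool_pos: [0.5695, 0.3636, 0.2003]
tool_rot: [-179.5, 0.1, 91.6]
force: [-0.8, -0.3, -1.6]
grip_width: 0.0478
t 24.3 pos [0.5695 0.3636 0.2003] rot [-1.795e+02  1.000e-01  9.160e+01] F [-0.8 -0.3 -1.6] w 0.0478
turn [-0.008  0.002 -0.058] shift cm [ 0.73 -0.74  9.69] shift unturned [ 0.71 -0.7   9.7 ]
```

```bash

python3 -m creep '[[0.7,-0.75,1,-0.008,0.002,-0.058,0.3],[0,0,1.5,0,0,0,0.3],[0,0,1.5,0,0,0,0.3],[0,0,0,0,0,0,0.3],[0,0,0,0,0,0,0.3]]' >/dev/null
python3 plan.py .5616 .3703 .1034 94.86
```

```text
t 24.8 pos [0.5663 0.3658 0.1609] rot [1.798e+02 1.000e-01 9.420e+01] F [ 0.1  0.1 -0.6] w 0.0477
turn [ 0.004  0.002 -0.011] shift cm [ 0.49 -0.43  5.75] shift unturned [ 0.49 -0.46  5.74]
```

```bash

python3 -m creep '[[0.5,-0.7,1,0.004,0.002,-0.015,0.3],[0,0,1.5,0,0,0,0.3],[0,0,1,0,0,0,0.3],[0,0,0,0,0,0,0.3],[0,0,0,0,0,0,0.3]]' >/dev/null
python3 plan.py .5616 .3703 .1034 94.86
```

```text
t 25.3 pos [0.559  0.3702 0.123 ] rot [-180.   -0.   95.] F [-0.7 -0.1 -1.2] w 0.048
turn [-0.    -0.     0.003] shift cm [-0.02  0.26  1.96] shift unturned [-0.02  0.26  1.96]
```

```bash

python3 -m creep '[[0,0.2,0.8,0,0,0,0.3],[0,0,0.6,0,0,0,0.3],[0,0,0.2,0,0,0,0.3],[0,0,0,0,0,0,0.3]]' >/dev/null
python3 plan.py .5616 .3703 .1034 94.86
python3 -m creep '[[0,0,0.3,0,0,0,0.3],[0,0,0,0,0,0,0.3]]' >/dev/null
python3 plan.py .5616 .3703 .1034 94.86
```

```text
t 25.7 pos [0.5617 0.3707 0.1062] rot [180.  -0.  95.] F [ 0.4  0.1 -1.6] w 0.0475
turn [ 0.001 -0.001  0.003] shift cm [-0.03 -0.01  0.28] shift unturned [-0.04 -0.01  0.28]
t 25.9 pos [0.5621 0.3711 0.1038] rot [ 1.799e+02 -1.000e-01  9.500e+01] F [-0.4 -0.2 -0.8] w 0.0478
turn [ 0.002 -0.002  0.003] shift cm [-0.07 -0.06  0.04] shift unturned [-0.07 -0.06  0.04]
```

```bash

python3 -m creep '[[0,0,0.2,0,0,0,0.3],[0,0,0.1,0,0,0,0.3]]' >/dev/null
python3 plan.py .5616 .3703 .1034 94.86
python3 -m creep '[[0,0,0.2,0,0,0,0.3],[0,0,0,0,0,0,0.3]]' >/dev/null
python3 plan.py .5616 .3703 .1034 94.86
```

```text
t 26.1 pos [0.5622 0.3713 0.1035] rot [179.8  -0.   95. ] F [-1.4 -1.6  1.8] w 0.0475
turn [ 0.003 -0.001  0.002] shift cm [-0.09 -0.07  0.01] shift unturned [-0.09 -0.07  0.01]
t 26.3 pos [0.5623 0.3715 0.104 ] rot [179.8   0.   95. ] F [-0.3  0.1 -1.6] w 0.0477
turn [0.004 0.    0.002] shift cm [-0.12 -0.08  0.06] shift unturned [-0.12 -0.08  0.06]
```

```bash

python3 -m creep '[[0,0,0.1,0,0,0,0.6],[0,0,0,0,0,0,0.72],[0,0,0,0,0,0,0.72],[0,0,0,0,0,0,0.72],[0,0,-1,0,0,0,0.72],[0,0,-2,0,0,0,0.72],[0,0,-3,0,0,0,0.72],[0,0,-3,0,0,0,0.72],[0,0,-2,0,0,0,0.9],[0,0,-1,0,0,0,1],[0,0,0,0,0,0,1]]' 60 >/dev/null
python3 plan.py .5496 .0829 .22 -8.8
python3 - <<'E'
from h import *
t=optics.read_camera("scene"); cv2.imwrite("pics/t4.png",cv2.resize(t["frame"][205:325,390:510],None,fx=4,fy=4,interpolation=cv2.INTER_CUBIC))
E
```

```text
t 27.4 pos [0.5618 0.373  0.2349] rot [179.5  -0.2  95.1] F [ 0.5  0.3 -0.3] w 0.0792
turn [ 0.002 -0.01   1.813] shift cm [ 3.24 28.86  1.49] shift unturned [-28.8   -3.79   1.35]
```

View pics/t4.png

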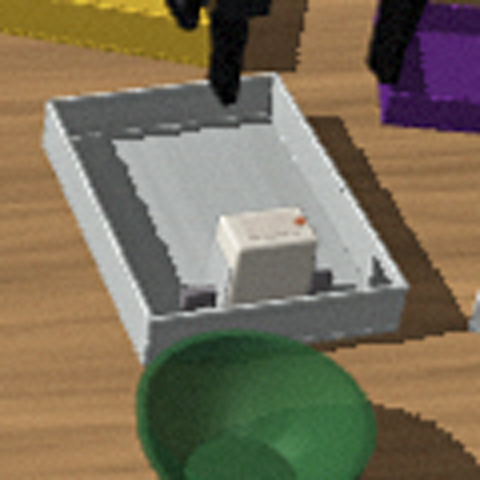

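The fuse stands upright in the tray, at its far end, with the blades clear of the walls. Next is fuse 3.

```bash

python3 -m creep '[[-3.5,-0.5,0,0,0,0,1],[-4,-0.5,0,0,0,0,1],[-4,-0.5,0,0,0,0,1],[-4,-0.5,0,0,0,0,1],[-4,-0.5,0,0,0,0,1],[-4,-0.5,0,0,0,0,1],[-4,-0.5,0,0,0,0,1],[0,0,0,0,0,0.14,1],[0,0,0,0,0,0.14,1],[0,0,0,0,0,0.14,1],[0,0,0,0,0,0.14,1],[0,0,0,0,0,0.14,1],[0,0,0,0,0,0.14,1],[0,0,0,0,0,0.14,1],[0,0,0,0,0,0.14,1],[0,0,0,0,0,0.14,1],[0,0,0,0,0,0.14,1],[0,0,0,0,0,0.14,1],[0,0,0,0,0,0.14,1],[0,0,0,0,0,0,1]]' 60 >/dev/null
python3 plan.py .5496 .0829 .17 -8.8
```

```text
t 29.4 pos [0.537  0.0747 0.207 ] rot [179.9   2.1  -5.3] F [ 0.4 -0.   0.8] w 0.0872
turn [0.003 0.036 0.062] shift cm [ 1.12 -1.    3.7 ] shift unturned [ 1.31 -0.93  3.66]
```

```bash

python3 -m creep '[[1.2,-1.2,0.5,0.003,0.036,0.062,1],[0,0,1,0,0,0,1],[0,0,1,0,0,0,1],[0,0,0.5,0,0,0,1],[0,0,0,0,0,0,1]]' 60 >/dev/null
python3 plan.py .5496 .0829 .129 -8.8
```

```text
t 29.9 pos [0.5472 0.0838 0.1711] rot [179.9   0.4  -8.2] F [-0.3  0.7  1.1] w 0.0869
turn [0.002 0.008 0.011] shift cm [0.25 0.05 4.21] shift unturned [0.28 0.05 4.2 ]
```

```bash

python3 -m creep '[[0.25,-0.1,1.2,0.002,0.008,0.011,1],[0,0,1.2,0,0,0,1],[0,0,0.6,0,0,0,1],[0,0,0,0,0,0,1]]' 60 >/dev/null
python3 plan.py .5496 .0829 .129 -8.8
```

```text
t 30.4 pos [0.5496 0.0834 0.138 ] rot [180.    0.   -8.8] F [ 0.7 -0.6 -0.5] w 0.087
turn [ 0.001  0.    -0.   ] shift cm [0.01 0.05 0.9 ] shift unturned [0.01 0.05 0.9 ]
```

```bash

python3 -m creep '[[0,0,0.6,0,0,0,1],[0,0,0.2,0,0,0,1],[0,0,0,0,0,0,1]]' 60 >/dev/null
python3 plan.py .5496 .0829 .129 -8.8
python3 -m creep '[[0,0,0,0,0,0,0.3],[0,0,0,0,0,0,0.3],[0,0,0,0,0,0,0.3],[0,0,0,0,0,0,0.3],[0,0,0,0,0,0,0.3],[0,0,0,0,0,0,0.3],[0,0,0,0,0,0,0.3]]' 60 > /dev/null
python3 plan.py .5496 .0829 .129 -8.8
```

```text
t 30.6 pos [0.5499 0.0835 0.1295] rot [180.   -0.   -8.8] F [ 1.   1.  -0.5] w 0.0868
turn [ 0. -0. -0.] shift cm [-0.02  0.07  0.05] shift unturned [-0.02  0.07  0.05]
t 31.4 pos [0.5512 0.0836 0.1307] rot [-180.    -0.2   -8.8] F [ 0.2  0.3 -0.2] w 0.0473
turn [-0.    -0.004 -0.   ] shift cm [-0.15  0.09  0.17] shift unturned [-0.15  0.09  0.17]
```

```bash

python3 -m creep '[[-0.43,0,-0.18,0,0.05,0,0.3],[0,0,0,0,0,0,0.3],[-0.43,0,-0.18,0,0.05,0,0.3],[0,0,0,0,0,0,0.3],[-0.43,0,-0.2,0,0.05,0,0.3],[0,0,0,0,0,0,0.3]]' |grep -E 'force|pos'
python3 -m creep '[[0.43,0,-0.2,0,-0.05,0,0.3],[0.43,0,-0.25,0,-0.05,0,0.3],[0,0,0,0,0,0,0.3],[0.43,0,-0.3,0,-0.05,0,0.3],[0.43,0,-0.3,0,-0.05,0,0.3],[0,0,0,0,0,0,0.3]]' |grep -E 'force|pos'
python3 plan.py .5496 .0829 .129 -8.8
```

```text
tool_pos: [0.5374, 0.0855, 0.1331]
force: [-1.0, -0.1, 3.3]
tool_pos: [0.5537, 0.0827, 0.1391]
force: [-3.4, -1.5, 9.9]
t 32.5 pos [0.5537 0.0827 0.1391] rot [-179.6    3.5   -8.8] F [-3.4 -1.5  9.9] w 0.0477
turn [-0.007  0.062 -0.   ] shift cm [-0.41  0.04  1.01] shift unturned [-0.35  0.05  1.03]
```

```bash

python3 -m creep '[[0.43,0,-0.3,0,-0.05,0,0.3],[0,0,0,0,0,0,0.3],[0.4,0,-0.3,0,-0.05,0,0.3],[0,0,0,0,0,0,0.3]]' |grep -E 'force|pos'
python3 -m creep '[[-0.43,0,-0.3,0,0.05,0,0.3],[-0.43,0,-0.3,0,0.05,0,0.3],[0,0,0,0,0,0,0.3]]' |grep -E 'force|pos'
python3 -m creep '[[-0.43,0,-0.3,0,0.05,0,0.3],[-0.43,0,-0.3,0,0.05,0,0.3],[0,0,0,0,0,0,0.3]]' |grep -E 'force|pos'
python3 plan.py .5496 .0829 .129 -8.8
```

```text
tool_pos: [0.5618, 0.0814, 0.1419]
force: [0.7, -0.2, -0.2]
tool_pos: [0.5514, 0.0828, 0.1453]
force: [0.4, 0.5, 2.3]
tool_pos: [0.5415, 0.0839, 0.1517]
force: [1.4, -0.3, -1.5]
t 33.5 pos [0.5415 0.0839 0.1517] rot [-179.8   -2.9   -8.6] F [ 1.4 -0.3 -1.5] w 0.0475
turn [-0.003 -0.05   0.004] shift cm [ 0.82 -0.02  2.27] shift unturned [ 0.7  -0.01  2.31]
```

```bash

python3 -m creep '[[-0.43,0,-0.3,0,0.05,0,0.3],[0,0,-0.5,0,0,0,0.3],[0.9,0,-2,0,-0.1,0,0.3],[0,0,-3,0,0,0,0.3],[0,0,-3,0,0,0,0.3],[0,0,-3,0,0,0,0.3],[0,0,0,0,0,-0.14,0.3],[0,0,0,0,0,-0.14,0.3],[0,0,0,0,0,-0.14,0.3],[0,0,0,0,0,-0.14,0.3],[0,0,0,0,0,-0.14,0.3],[0,0,0,0,0,-0.14,0.3],[0,0,0,0,0,-0.14,0.3],[0,0,0,0,0,-0.14,0.3],[0,0,0,0,0,-0.14,0.3],[0,0,0,0,0,-0.14,0.3],[0,0,0,0,0,-0.14,0.3],[0,0,0,0,0,-0.14,0.3],[0,0,0,0,0,-0.08,0.3],[0,0,0,0,0,0,0.3]]' | grep -v time
python3 tray.py 23 .2
```

```text
tool_pos: [0.5489, 0.0758, 0.2886]
tool_rot: [-178.1, -0.9, 95.9]
force: [0.6, 0.1, -0.4]
grip_width: 0.0479
tray [491.6 364.6] [202.7 151.1] 4.77
slot [514.52034033 366.5125896 ] yaw 94.77
t 35.6 pos [0.549  0.0757 0.2886] rot [-178.1   -0.9   95.8] F [ 0.2  0.7 -1.2] w 0.0477
turn [-0.033 -0.015  0.018] shift cm [29.27 -1.02  8.86] shift unturned [29.14 -0.18  9.32]
```

```bash

python3 -m creep '[[0,0,0,-0.033,-0.015,0.018,0.3],[2.8,-0.2,0,0,0,0,0.3],[2.8,-0.2,0,0,0,0,0.3],[2.8,-0.2,0,0,0,0,0.3],[2.8,-0.2,0,0,0,0,0.3],[2.8,-0.2,0,0,0,0,0.3],[2.8,-0.2,0,0,0,0,0.3],[2.8,-0.2,0,0,0,0,0.3],[2.8,-0.2,0,0,0,0,0.3],[2.8,-0.2,1,0,0,0,0.3],[2.8,0,2,0,0,0,0.3],[1,0,2,0,0,0,0.3],[0,0,2,0,0,0,0.3],[0,0,1,0,0,0,0.3],[0,0,0,0,0,0,0.3],[0,0,0,0,0,0,0.3]]' >/dev/null
python3 plan.py .5145 .3665 .1034 94.8
```

```text
t 37.2 pos [0.5163 0.3697 0.2102] rot [-1.795e+02  1.000e-01  9.190e+01] F [ 0.3 -0.4 -2.1] w 0.0481
turn [-0.009  0.002 -0.05 ] shift cm [-0.3  -0.2  10.68] shift unturned [-0.29 -0.09 10.68]
```

```bash

python3 -m creep '[[-0.3,-0.2,1,-0.009,0.002,-0.055,0.3],[0,0,1.5,0,0,0,0.3],[0,0,1.5,0,0,0,0.3],[0,0,1.5,0,0,0,0.3],[0,0,0.5,0,0,0,0.3],[0,0,0,0,0,0,0.3],[0,0,0,0,0,0,0.3]]' >/dev/null
python3 plan.py .5145 .3665 .1034 94.8
```

```text
t 37.9 pos [0.5177 0.3654 0.1495] rot [ 1.798e+02 -1.000e-01  9.460e+01] F [-0.5  0.1 -1.9] w 0.0473
turn [ 0.004 -0.001 -0.004] shift cm [ 0.14 -0.31  4.61] shift unturned [ 0.13 -0.33  4.61]
```

```bash

python3 -m creep '[[0.15,-0.35,1.2,0.004,0,-0.004,0.3],[0,0,1.2,0,0,0,0.3],[0,0,0.6,0,0,0,0.3],[0,0,0,0,0,0,0.3],[0,0,0,0,0,0,0.3]]' >/dev/null
python3 plan.py .5145 .3665 .1034 94.8
```

```text
t 38.4 pos [0.5139 0.3674 0.1174] rot [ 1.80e+02 -1.00e-01  9.49e+01] F [-0.2 -0.  -1.2] w 0.0475
turn [ 0.    -0.002  0.001] shift cm [-0.1   0.06  1.4 ] shift unturned [-0.1   0.06  1.4 ]
```

```bash

python3 -m creep '[[0,0,0.7,0,0,0,0.3],[0,0,0.3,0,0,0,0.3],[0,0,0,0,0,0,0.3]]' |grep -E 'force|pos'
python3 -m creep '[[0,0,0.3,0,0,0,0.3]]' |grep -E 'force|pos'
python3 -m creep '[[0,0,0.2,0,0,0,0.3]]' |grep -E 'force|pos'
python3 -m creep '[[0,0,0.1,0,0,0,0.3]]' |grep -E 'force|pos'
```

```text
tool_pos: [0.5143, 0.3676, 0.1072]
force: [0.0, -0.1, -2.4]
tool_pos: [0.5145, 0.3679, 0.1045]
force: [-0.1, 0.1, -2.2]
tool_pos: [0.5145, 0.368, 0.1037]
force: [-4.1, -4.3, 16.5]
tool_pos: [0.5146, 0.368, 0.1038]
force: [-1.2, -1.1, 4.0]
```

```bash

python3 -m creep '[[0,0,0,0,0,0,0.6],[0,0,0,0,0,0,0.72],[0,0,0,0,0,0,0.72],[0,0,0,0,0,0,0.72],[0,0,-1,0,0,0,0.72],[0,0,-2,0,0,0,0.72],[0,0,-3,0,0,0,0.72],[0,0,-3,0,0,0,0.72],[0,0,-2,0,0,0,0.9],[-3.5,0,-1,0,0,0,1],[-4.2,-0.3,0,0,0,0,1],[-4.2,-0.3,0,0,0,0,1],[-4.2,-0.3,0,0,0,0,1],[-4.2,-0.3,0,0,0,0,1],[-4.2,-0.3,0,0,0,0,1],[-4.2,-0.3,0,0,0,0,1],[-4.2,-0.3,0,0,0,0,1],[-4.2,-0.3,0,0,0,0,1],[0,0,0,0,0,0,1]]' 60 >/dev/null
python3 -m creep '[[0,0,0,0,0,0.14,1],[0,0,0,0,0,0.14,1],[0,0,0,0,0,0.14,1],[0,0,0,0,0,0.14,1],[0,0,0,0,0,0.14,1],[0,0,0,0,0,0.14,1],[0,0,0,0,0,0.14,1],[0,0,0,0,0,0.14,1],[0,0,0,0,0,0.14,1],[0,0,0,0,0,0.14,1],[0,0,0,0,0,0.14,1],[0,0,0,0,0,0.14,1],[0,0,0,0,0,0.05,1],[0,0,0,0,0,0,1]]' 60 >/dev/null
python3 plan.py .5344 -.0152 .17 -8.8
python3 tray.py
```

```text
t 42.3 pos [ 0.5239 -0.0035  0.2444] rot [-179.8   -1.2   -7.5] F [ 0.1  0.4 -0.6] w 0.0871
turn [-0.004 -0.02   0.023] shift cm [1.22 0.99 7.44] shift unturned [1.04 1.05 7.46]
tray [491.3 364.6] [203.2 151.1] 4.77
```

```bash

python3 -m creep '[[1.2,0.9,1,-0.004,-0.02,0.023,1],[0,0,2,0,0,0,1],[0,0,2,0,0,0,1],[0,0,1,0,0,0,1],[0,0,0,0,0,0,1],[0,0,0,0,0,0,1]]' 60 >/dev/null
python3 plan.py .5344 -.0152 .129 -8.8
```

```text
t 43.0 pos [ 0.5366 -0.0122  0.1856] rot [180.   -0.2  -8.2] F [-0.4 -0.6 -0. ] w 0.0867
turn [ 0.    -0.004  0.011] shift cm [-0.17  0.33  5.66] shift unturned [-0.2   0.33  5.66]
```

```bash

python3 -m creep '[[-0.2,0.35,1.2,0,-0.004,0.011,1],[0,0,1.5,0,0,0,1],[0,0,1.2,0,0,0,1],[0,0,0.5,0,0,0,1],[0,0,0,0,0,0,1]]' 60 >/dev/null
python3 plan.py .5344 -.0152 .129 -8.8
```

```text
t 43.5 pos [ 0.5346 -0.0159  0.1394] rot [ 1.8e+02 -1.0e-01 -8.9e+00] F [-1.  -0.3 -0.3] w 0.0872
turn [ 0.001 -0.002 -0.001] shift cm [-0.04 -0.07  1.04] shift unturned [-0.04 -0.07  1.04]
```

```bash

python3 -m creep '[[0,0,0.6,0,0,0,1],[0,0,0.3,0,0,0,1],[0,0,0,0,0,0,1]]' 60 >/dev/null
python3 plan.py .5344 -.0152 .129 -8.8
python3 -m creep '[[0,0,0,0,0,0,0.3],[0,0,0,0,0,0,0.3],[0,0,0,0,0,0,0.3],[0,0,0,0,0,0,0.3],[0,0,0,0,0,0,0.3],[0,0,0,0,0,0,0.3],[0,0,0,0,0,0,0.3]]' 60 > /dev/null
python3 plan.py .5344 -.0152 .129 -8.8
```

```text
t 43.8 pos [ 0.535  -0.0157  0.1298] rot [180.   -0.2  -8.8] F [-0.2  0.5  0.5] w 0.087
turn [ 0.    -0.003 -0.001] shift cm [-0.07 -0.04  0.08] shift unturned [-0.07 -0.04  0.08]
t 44.5 pos [ 0.5358 -0.0157  0.1309] rot [180.   -0.3  -8.8] F [ 0.2 -0.3 -1.2] w 0.0476
turn [ 0.001 -0.005 -0.001] shift cm [-0.14 -0.03  0.19] shift unturned [-0.14 -0.03  0.19]
```

```bash

python3 -m creep '[[-0.43,0,-0.18,0,0.05,0,0.3],[0,0,0,0,0,0,0.3],[-0.43,0,-0.18,0,0.05,0,0.3],[0,0,0,0,0,0,0.3],[-0.43,0,-0.2,0,0.05,0,0.3],[0,0,0,0,0,0,0.3]]' |grep -E 'force|pos'
python3 -m creep '[[0.43,0,-0.2,0,-0.05,0,0.3],[0.43,0,-0.25,0,-0.05,0,0.3],[0,0,0,0,0,0,0.3],[0.43,0,-0.3,0,-0.05,0,0.3],[0.43,0,-0.3,0,-0.05,0,0.3],[0,0,0,0,0,0,0.3]]' |grep -E 'force|pos'
python3 -m creep '[[0.43,0,-0.3,0,-0.05,0,0.3],[0,0,0,0,0,0,0.3],[0.4,0,-0.3,0,-0.05,0,0.3],[0,0,0,0,0,0,0.3]]' |grep -E 'force|pos'
python3 plan.py .5344 -.0152 .129 -8.8
```

```text
tool_pos: [0.522, -0.0139, 0.1332]
force: [-0.3, 0.9, 3.1]
tool_pos: [0.5383, -0.0167, 0.1397]
force: [-4.3, -0.7, 10.7]
tool_pos: [0.5464, -0.018, 0.143]
force: [-0.3, -0.5, -0.5]
t 46.0 pos [ 0.5464 -0.018   0.143 ] rot [-179.6    9.    -8.7] F [-0.3 -0.5 -0.5] w 0.0477
turn [-0.006  0.157  0.001] shift cm [-1.23 -0.1   1.4 ] shift unturned [-1.   -0.09  1.57]
```

```bash

python3 -m creep '[[-0.43,0,-0.3,0,0.05,0,0.3],[-0.43,0,-0.3,0,0.05,0,0.3],[0,0,0,0,0,0,0.3]]' |grep -E 'force|pos'
python3 -m creep '[[-0.43,0,-0.3,0,0.05,0,0.3],[-0.43,0,-0.3,0,0.05,0,0.3],[0,0,0,0,0,0,0.3]]' |grep -E 'force|pos'
python3 plan.py .5344 -.0152 .129 -8.8
```

```text
tool_pos: [0.536, -0.0167, 0.1466]
force: [-0.9, 0.8, 1.7]
tool_pos: [0.5261, -0.0154, 0.1536]
force: [0.1, -0.3, -1.6]
t 46.6 pos [ 0.5261 -0.0154  0.1536] rot [-179.8   -2.9   -8.8] F [ 0.1 -0.3 -1.6] w 0.0475
turn [-0.003 -0.051  0.001] shift cm [ 0.81 -0.14  2.46] shift unturned [ 0.69 -0.14  2.5 ]
```

```bash

python3 -m creep '[[-0.43,0,-0.3,0,0.05,0,0.3],[0,0,-0.5,0,0,0,0.3],[0.9,0,-2,0,-0.1,0,0.3],[0,0,-3,0,0,0,0.3],[0,0,-3,0,0,0,0.3],[0,0,-3,0,0,0,0.3],[0,0,0,0,0,-0.14,0.3],[0,0,0,0,0,-0.14,0.3],[0,0,0,0,0,-0.14,0.3],[0,0,0,0,0,-0.14,0.3],[0,0,0,0,0,-0.14,0.3],[0,0,0,0,0,-0.14,0.3],[0,0,0,0,0,-0.14,0.3],[0,0,0,0,0,-0.14,0.3],[0,0,0,0,0,-0.14,0.3],[0,0,0,0,0,-0.14,0.3],[0,0,0,0,0,-0.14,0.3],[0,0,0,0,0,-0.14,0.3],[0,0,0,0,0,-0.07,0.3],[0,0,0,0,0,0,0.3]]' | grep -v time
python3 tray.py -23 .2
```

```text
tool_pos: [0.5353, -0.0229, 0.291]
tool_rot: [-178.6, -0.8, 95.1]
force: [-1.0, -0.7, -2.0]
grip_width: 0.0477
tray [491.4 364.4] [203.4 151.2] 4.86
slot [468.48269223 362.45140959] yaw 94.86
t 48.7 pos [ 0.5354 -0.023   0.291 ] rot [-178.6   -0.8   95. ] F [ 0.9  0.9 -2.3] w 0.0476
turn [-0.024 -0.015  0.003] shift cm [38.97 -3.41  9.1 ] shift unturned [38.84 -3.06  9.74]
```

```bash

python3 -m creep '[[0,0,0,-0.024,-0.015,0.003,0.3],[2.9,-0.34,0,0,0,0,0.3],[2.9,-0.34,0,0,0,0,0.3],[2.9,-0.34,0,0,0,0,0.3],[2.9,-0.34,0,0,0,0,0.3],[2.9,-0.34,0,0,0,0,0.3],[2.9,-0.34,0,0,0,0,0.3],[2.9,-0.34,0,0,0,0,0.3],[2.9,-0.34,0,0,0,0,0.3],[2.9,-0.34,0,0,0,0,0.3],[2.9,-0.34,0,0,0,0,0.3],[2.9,-0.34,0,0,0,0,0.3],[2.9,-0.34,1,0,0,0,0.3],[2.9,-0.34,2,0,0,0,0.3],[0.7,0,2,0,0,0,0.3],[0,0,2,0,0,0,0.3],[0,0,1,0,0,0,0.3],[0,0,0,0,0,0,0.3],[0,0,0,0,0,0,0.3]]' >/dev/null
python3 plan.py .4685 .3625 .1039 94.85
```

```text
t 50.6 pos [0.4639 0.3702 0.2123] rot [178.7   0.5  92.9] F [ 0.  -0.3 -2.2] w 0.0476
turn [ 0.022  0.009 -0.034] shift cm [-0.8   0.4  10.84] shift unturned [-0.7   0.18 10.85]
```

```bash

python3 -m creep '[[-0.75,0.3,1,0.022,0.009,-0.037,0.3],[0,0,1.5,0,0,0,0.3],[0,0,1.5,0,0,0,0.3],[0,0,1.5,0,0,0,0.3],[0,0,0.5,0,0,0,0.3],[0,0,0,0,0,0,0.3],[0,0,0,0,0,0,0.3]]' >/dev/null
python3 plan.py .4685 .3625 .1039 94.85
```

```text
t 51.3 pos [0.4693 0.3631 0.1519] rot [ 1.796e+02 -1.000e-01  9.470e+01] F [ 0.5 -0.1 -1.6] w 0.0474
turn [ 0.006 -0.002 -0.002] shift cm [-0.06 -0.08  4.8 ] shift unturned [-0.07 -0.11  4.8 ]
```

```bash

python3 -m creep '[[-0.05,-0.1,1.2,0.006,0,0,0.3],[0,0,1.2,0,0,0,0.3],[0,0,0.8,0,0,0,0.3],[0,0,0,0,0,0,0.3],[0,0,0,0,0,0,0.3]]' >/dev/null
python3 plan.py .4685 .3625 .1039 94.85
python3 -m creep '[[0,0,0.6,0,0,0,0.3],[0,0,0.2,0,0,0,0.3],[0,0,0,0,0,0,0.3]]' |grep -E 'force|pos'
```

```text
t 51.8 pos [0.4683 0.3633 0.1176] rot [ 1.80e+02 -1.00e-01  9.48e+01] F [-0.5 -0.3 -1.9] w 0.0473
turn [ 0.    -0.002 -0.002] shift cm [-0.08  0.01  1.37] shift unturned [-0.08  0.01  1.37]
tool_pos: [0.4686, 0.3636, 0.1095]
force: [0.1, 0.9, -1.1]
```

```bash

python3 -m creep '[[0,0,0.3,0,0,0,0.3],[0,0,0.15,0,0,0,0.3]]' |grep -E 'force|pos'
python3 -m creep '[[0,0,0.2,0,0,0,0.3]]' |grep -E 'force|pos'
python3 -m creep '[[0,0,0.15,0,0,0,0.3]]' |grep -E 'force|pos'
```

```text
tool_pos: [0.4689, 0.3637, 0.1051]
force: [-0.1, 0.3, -1.6]
tool_pos: [0.4691, 0.3639, 0.1039]
force: [-3.1, -4.4, 17.6]
tool_pos: [0.4691, 0.3641, 0.1039]
force: [-3.9, -5.0, 14.0]
```

```bash

python3 -m creep '[[0,0,0,0,0,0,0.6],[0,0,0,0,0,0,0.72],[0,0,0,0,0,0,0.72],[0,0,0,0,0,0,0.72],[0,0,-1,0,0,0,0.72],[0,0,-2,0,0,0,0.72],[0,0,-3,0,0,0,0.72],[0,0,-3,0,0,0,0.72],[0,0,-2,0,0,0,0.9],[-3.5,0.2,-1,0,0,0,1],[-4.3,0.2,0,0,0,0,1],[-4.3,0.2,0,0,0,0,1],[-4.3,0.2,0,0,0,0,1],[-4.3,0.2,0,0,0,0,1],[-4.3,0.2,0,0,0,0,1],[-4.3,0.2,0,0,0,0,1],[-4.3,0.2,0,0,0,0,1],[-4.3,0.2,0,0,0,0,1],[-4.3,0.2,0,0,0,0,1],[0,0,0,0,0,0,1]]' 60 >/dev/null
python3 -m creep '[[0,0,0,0,0,0.14,1],[0,0,0,0,0,0.14,1],[0,0,0,0,0,0.14,1],[0,0,0,0,0,0.14,1],[0,0,0,0,0,0.14,1],[0,0,0,0,0,0.14,1],[0,0,0,0,0,0.14,1],[0,0,0,0,0,0.14,1],[0,0,0,0,0,0.14,1],[0,0,0,0,0,0.14,1],[0,0,0,0,0,0.14,1],[0,0,0,0,0,0.14,1],[0,0,0,0,0,0.07,1],[0,0,0,0,0,0,1]]' 60 >/dev/null
python3 plan.py .5258 -.0704 .17 -8.8
python3 tray.py
```

```text
t 55.9 pos [ 0.5278 -0.0565  0.2444] rot [-179.7   -1.1   -8.7] F [-0.2  0.   0.2] w 0.0869
turn [-0.006 -0.018  0.002] shift cm [0.01 1.41 7.44] shift unturned [-0.13  1.45  7.43]
tray [491.5 364.3] [203.1 151.4] 4.86
```

```bash

python3 -m creep '[[0,1.4,1,-0.006,-0.018,0.002,1],[0,0,2,0,0,0,1],[0,0,2,0,0,0,1],[0,0,1,0,0,0,1],[0,0,0,0,0,0,1],[0,0,0,0,0,0,1]]' 60 >/dev/null
python3 plan.py .5258 -.0704 .129 -8.8
```

```text
t 56.5 pos [ 0.5255 -0.0745  0.181 ] rot [179.9   0.2  -8.4] F [-0.1 -0.3  0.2] w 0.0874
turn [0.002 0.003 0.007] shift cm [-0.03 -0.41  5.2 ] shift unturned [-0.01 -0.42  5.2 ]
```

```bash

python3 -m creep '[[0,-0.4,1.2,0.002,0.003,0.007,1],[0,0,1.5,0,0,0,1],[0,0,1,0,0,0,1],[0,0,0.4,0,0,0,1],[0,0,0,0,0,0,1]]' 60 >/dev/null
python3 plan.py .5258 -.0704 .129 -8.8
```

```text
t 57.0 pos [ 0.5268 -0.0704  0.1377] rot [ 1.799e+02 -1.000e-01 -8.800e+00] F [ 1.4 -0.3 -0.3] w 0.0869
turn [ 0.001 -0.002  0.001] shift cm [-0.1   0.01  0.87] shift unturned [-0.1   0.01  0.87]
```

```bash

python3 -m creep '[[-0.1,0,0.6,0,0,0,1],[0,0,0.2,0,0,0,1],[0,0,0,0,0,0,1]]' 60 >/dev/null
python3 plan.py .5258 -.0704 .129 -8.8
python3 -m creep '[[0,0,0,0,0,0,0.3],[0,0,0,0,0,0,0.3],[0,0,0,0,0,0,0.3],[0,0,0,0,0,0,0.3],[0,0,0,0,0,0,0.3],[0,0,0,0,0,0,0.3],[0,0,0,0,0,0,0.3]]' 60 > /dev/null
python3 plan.py .5258 -.0704 .129 -8.8
```

```text
t 57.4 pos [ 0.5262 -0.0702  0.1294] rot [180.   -0.2  -8.8] F [-0.2 -0.   1.4] w 0.0874
turn [ 0.001 -0.003  0.001] shift cm [-0.03  0.03  0.04] shift unturned [-0.03  0.03  0.04]
t 58.0 pos [ 0.5271 -0.0704  0.1305] rot [179.9  -0.3  -8.8] F [ 0.9  0.4 -0.7] w 0.0472
turn [ 0.001 -0.005  0.   ] shift cm [-0.13  0.02  0.15] shift unturned [-0.13  0.02  0.15]
```

```bash

python3 -m creep '[[-0.43,0,-0.18,0,0.05,0,0.3],[0,0,0,0,0,0,0.3],[-0.43,0,-0.18,0,0.05,0,0.3],[0,0,0,0,0,0,0.3],[-0.43,0,-0.2,0,0.05,0,0.3],[0,0,0,0,0,0,0.3]]' |grep -E 'force|pos'
python3 -m creep '[[0.43,0,-0.2,0,-0.05,0,0.3],[0.43,0,-0.25,0,-0.05,0,0.3],[0,0,0,0,0,0,0.3],[0.43,0,-0.3,0,-0.05,0,0.3],[0.43,0,-0.3,0,-0.05,0,0.3],[0,0,0,0,0,0,0.3]]' |grep -E 'force|pos'
python3 -m creep '[[0.43,0,-0.3,0,-0.05,0,0.3],[0,0,0,0,0,0,0.3],[0.4,0,-0.3,0,-0.05,0,0.3],[0,0,0,0,0,0,0.3]]' |grep -E 'force|pos'
python3 plan.py .5258 -.0704 .129 -8.8
```

```text
tool_pos: [0.5135, -0.0687, 0.1329]
force: [0.2, 0.6, 1.4]
tool_pos: [0.5294, -0.0714, 0.1394]
force: [-3.7, -0.3, 10.0]
tool_pos: [0.5376, -0.0727, 0.1426]
force: [-0.9, -1.2, -0.2]
t 59.6 pos [ 0.5376 -0.0727  0.1426] rot [-179.7    8.9   -8.7] F [-0.9 -1.2 -0.2] w 0.0479
turn [-0.006  0.155  0.002] shift cm [-1.2  -0.05  1.36] shift unturned [-0.97 -0.04  1.53]
```

```bash

python3 -m creep '[[-0.43,0,-0.3,0,0.05,0,0.3],[-0.43,0,-0.3,0,0.05,0,0.3],[0,0,0,0,0,0,0.3]]' |grep -E 'force|pos'
python3 -m creep '[[-0.43,0,-0.3,0,0.05,0,0.3],[-0.43,0,-0.3,0,0.05,0,0.3],[0,0,0,0,0,0,0.3]]' |grep -E 'force|pos'
python3 plan.py .5258 -.0704 .129 -8.8
```

```text
tool_pos: [0.5272, -0.0715, 0.1466]
force: [-1.2, 1.0, 3.4]
tool_pos: [0.5175, -0.0701, 0.154]
force: [-0.6, 0.6, -1.6]
t 60.2 pos [ 0.5175 -0.0701  0.154 ] rot [-179.9   -3.    -8.7] F [-0.6  0.6 -1.6] w 0.0474
turn [-0.003 -0.053  0.001] shift cm [ 0.82 -0.09  2.5 ] shift unturned [ 0.69 -0.09  2.54]
```

```bash

python3 -m creep '[[-0.43,0,-0.3,0,0.05,0,0.3],[0,0,-0.5,0,0,0,0.3],[0.9,0,-2,0,-0.1,0,0.3],[0,0,-3,0,0,0,0.3],[0,0,-3,0,0,0,0.3],[0,0,-3,0,0,0,0.3],[0,0,0,0,0,-0.14,0.3],[0,0,0,0,0,-0.14,0.3],[0,0,0,0,0,-0.14,0.3],[0,0,0,0,0,-0.14,0.3],[0,0,0,0,0,-0.14,0.3],[0,0,0,0,0,-0.14,0.3],[0,0,0,0,0,-0.14,0.3],[0,0,0,0,0,-0.14,0.3],[0,0,0,0,0,-0.14,0.3],[0,0,0,0,0,-0.14,0.3],[0,0,0,0,0,-0.14,0.3],[0,0,0,0,0,-0.14,0.3],[0,0,0,0,0,-0.07,0.3],[0,0,0,0,0,0,0.3]]' | grep -v time
python3 tray.py -70 .2
```

```text
tool_pos: [0.5274, -0.0761, 0.2917]
tool_rot: [-178.9, -0.7, 95.2]
force: [0.1, 0.2, -1.3]
grip_width: 0.0473
tray [491.3 364.5] [203.  151.4] 4.69
slot [421.53438292 358.77648071] yaw 94.69
t 62.3 pos [ 0.5275 -0.0762  0.2917] rot [-178.9   -0.7   95.1] F [ 0.4  0.1 -2. ] w 0.0473
turn [-0.019 -0.013  0.008] shift cm [44.22 -7.    9.17] shift unturned [44.15 -6.47  9.86]
```

```bash

python3 -m creep '[[0,0,0,-0.019,-0.013,0.008,0.3],[2.85,-0.5,0,0,0,0,0.3],[2.85,-0.5,0,0,0,0,0.3],[2.85,-0.5,0,0,0,0,0.3],[2.85,-0.5,0,0,0,0,0.3],[2.85,-0.5,0,0,0,0,0.3],[2.85,-0.5,0,0,0,0,0.3],[2.85,-0.5,0,0,0,0,0.3],[2.85,-0.5,0,0,0,0,0.3],[2.85,-0.5,0,0,0,0,0.3],[2.85,-0.5,0,0,0,0,0.3],[2.85,-0.5,0,0,0,0,0.3],[2.85,-0.5,0,0,0,0,0.3],[2.85,-0.5,1,0,0,0,0.3],[2.85,-0.5,2,0,0,0,0.3],[2.85,-0.5,2,0,0,0,0.3],[0,0,2,0,0,0,0.3],[0,0,1,0,0,0,0.3],[0,0,0,0,0,0,0.3],[0,0,0,0,0,0,0.3]]' >/dev/null
python3 plan.py .4215 .3588 .1038 94.75
```

```text
t 64.3 pos [0.424  0.3612 0.2111] rot [178.7   0.7  92.4] F [ 0.1 -0.1 -0.5] w 0.0477
turn [ 0.022  0.013 -0.042] shift cm [-0.22 -0.27 10.73] shift unturned [-0.09 -0.49 10.72]
```

```bash

python3 -m creep '[[-0.2,-0.3,1,0.022,0.013,-0.044,0.3],[0,0,1.5,0,0,0,0.3],[0,0,1.5,0,0,0,0.3],[0,0,1.5,0,0,0,0.3],[0,0,0.5,0,0,0,0.3],[0,0,0,0,0,0,0.3],[0,0,0,0,0,0,0.3]]' >/dev/null
python3 plan.py .4215 .3588 .1038 94.75
```

```text
t 65.0 pos [0.4252 0.3571 0.1503] rot [179.6   0.   94.4] F [ 0.2  0.6 -1.3] w 0.0473
turn [ 0.007  0.    -0.007] shift cm [ 0.2  -0.36  4.65] shift unturned [ 0.2  -0.39  4.65]
```

```bash

python3 -m creep '[[0.2,-0.45,1.2,0.007,0,-0.007,0.3],[0,0,1.2,0,0,0,0.3],[0,0,0.7,0,0,0,0.3],[0,0,0,0,0,0,0.3],[0,0,0,0,0,0,0.3]]' >/dev/null
python3 plan.py .4215 .3588 .1038 94.75
python3 -m creep '[[0,0,0.6,0,0,0,0.3],[0,0,0.2,0,0,0,0.3],[0,0,0,0,0,0,0.3]]' |grep -E 'force|pos'
```

```text
t 65.5 pos [0.4202 0.3597 0.1171] rot [-180.    -0.    94.8] F [ 0.3 -0.3 -1.1] w 0.0477
turn [-0.    -0.001  0.001] shift cm [-0.1   0.12  1.33] shift unturned [-0.1   0.12  1.33]
tool_pos: [0.4206, 0.36, 0.1089]
force: [0.0, -0.5, -0.8]
```

```bash

python3 -m creep '[[0,0,0.3,0,0,0,0.3],[0,0,0.15,0,0,0,0.3]]' |grep -E 'force|pos'
python3 -m creep '[[0,0,0.2,0,0,0,0.3]]' |grep -E 'force|pos'
python3 -m creep '[[0,0,0.1,0,0,0,0.3]]' |grep -E 'force|pos'
python3 -m creep '[[0,0,0,0,0,0,0.6],[0,0,0,0,0,0,0.72],[0,0,0,0,0,0,0.72],[0,0,0,0,0,0,0.72],[0,0,-1,0,0,0,0.72],[0,0,-2,0,0,0,0.72],[0,0,-3,0,0,0,0.72],[0,0,-3,0,0,0,0.72],[0,0,-3,0,0,0,0.9],[0,0,-3,0,0,0,0.9],[0,0,0,0,0,0,0.9]]' >/dev/null
python3 plan.py .4424 -.3794 .30 -83.9
python3 - <<'E'
from h import *
s=optics.read_camera("scene"); cv2.imwrite("pics/s5.png",s["frame"])
E
```

```text
tool_pos: [0.4209, 0.3601, 0.1045]
force: [0.0, -0.1, -1.1]
tool_pos: [0.4211, 0.3603, 0.1034]
force: [-4.0, -5.2, 19.0]
tool_pos: [0.4211, 0.3604, 0.1035]
force: [-1.9, -4.3, 9.4]
t 67.3 pos [0.42   0.3615 0.2624] rot [ 1.799e+02 -1.000e-01  9.490e+01] F [ 0.5 -0.4 -1.1] w 0.0759
turn [-2.000e-03 -4.000e-03  3.121e+00] shift cm [73.91  5.64 -3.76] shift unturned [-74.    -4.12  -3.87]
```

View pics/s5.png

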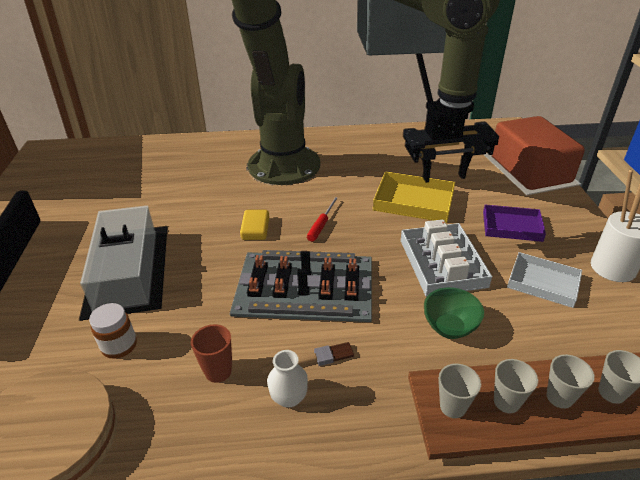

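All four fuses stand in the tray (scene, about (445,250)), the bases are down on the rail, and the guard is still on the mat at (123,255). Next I fetch the guard, going round over the board because the straight path would be inside the arm's minimum reach.

```bash

python3 -m creep '[[-3,0.8,-1,0,0,0,0.9],[-4.1,1,-1,0,0,0,0.9],[-4.1,1,-1,0,0,0,0.9],[-4.1,1,-0.8,0,0,0,0.9],[-4.1,1,0,0,0,0,0.9],[-4.1,1,0,0,0,0,0.9],[-4.1,1,0,0,0,0,0.9],[-4.1,1,0,0,0,0,0.9],[-4.1,1,0,0,0,0,0.9],[0,0,0,0,0,0.14,0.9],[0,0,0,0,0,0.14,0.9],[0,0,0,0,0,0.14,0.9],[0,0,0,0,0,0.14,0.9],[0,0,0,0,0,0.14,0.9],[0,0,0,0,0,0.14,0.9],[0,0,0,0,0,0.14,0.9],[0,0,0,0,0,0.14,0.9],[0,0,0,0,0,0.14,0.9],[0,0,0,0,0,0.14,0.9],[0,0,0,0,0,0.14,0.9]]' >/dev/null
python3 -m creep '[[0,0,0,0,0,0.14,0.9],[0,0,0,0,0,0.14,0.9],[0,0,0,0,0,0.14,0.9],[0,0,0,0,0,0.14,0.9],[0,0,0,0,0,0.14,0.9],[0,0,0,0,0,0.14,0.9],[0,0,0,0,0,0.14,0.9],[0,0,0,0,0,0.14,0.9],[0,0,0,0,0,0.14,0.9],[0,0,0,0,0,0.14,0.9],[0,0,0,0,0,0.14,0.9],[0,0,0,0,0,0,0.9]]' >/dev/null
python3 plan.py .4424 -.3794 .30 -83.9; python3 -c "
from h import *; print(env.get_obs()['qpos'])"
```

```text
t 70.5 pos [ 0.5237 -0.0073  0.2665] rot [176.8   0.2 -88.5] F [-0.4  1.   0.3] w 0.0784
turn [ 0.055  0.006 -0.081] shift cm [36.14 12.04 -3.35] shift unturned [36.98  9.25 -2.99]
[ 38.31463986   9.51578486 -44.10805022  99.61602006   6.31636008
  76.77586722 -95.73270443]
```

```bash

python3 -m creep '[[0,0,0,0.055,0.006,-0.081,0.9],[3,1.2,-0.3,0,0,0,0.9],[3,1.2,-0.3,0,0,0,0.9],[3,1.2,-0.3,0,0,0,0.9],[3,1.2,-0.3,0,0,0,0.9],[3,1.2,-0.3,0,0,0,0.9],[3,1.2,-0.3,0,0,0,0.9],[3,1.2,-0.3,0,0,0,0.9],[3,1.2,-0.3,0,0,0,0.9],[3,1.2,-0.3,0,0,0,0.9],[3,1.2,-0.3,0,0,0,0.9],[3,1.2,0,0,0,0,0.9],[3,1.2,0,0,0,0,0.9],[0,0,0,0,0,0,0.9],[0,0,0,0,0,0,0.9]]' >/dev/null
python3 plan.py .4424 -.3794 .30 -83.9
python3 - <<'E'
from h import *
import pickle
o=env.get_obs(); c=optics.read_camera("wrist"); cv2.imwrite("pics/w6.png",c["frame"]); s=optics.read_camera("scene");t=optics.read_camera("top")
pickle.dump((o,c,s,t),open("v6.pkl","wb"))
E
python3 tray.py
```

```text
t 72.0 pos [ 0.4216 -0.3948  0.2852] rot [179.3   0.7 -80.1] F [1.2 0.8 0.5] w 0.0782
turn [0.013 0.011 0.067] shift cm [-1.31 -2.24 -1.48] shift unturned [-1.17 -2.3  -1.49]
tray [491.4 364.5] [203.6 151. ] 4.99
```

View pics/w6.png

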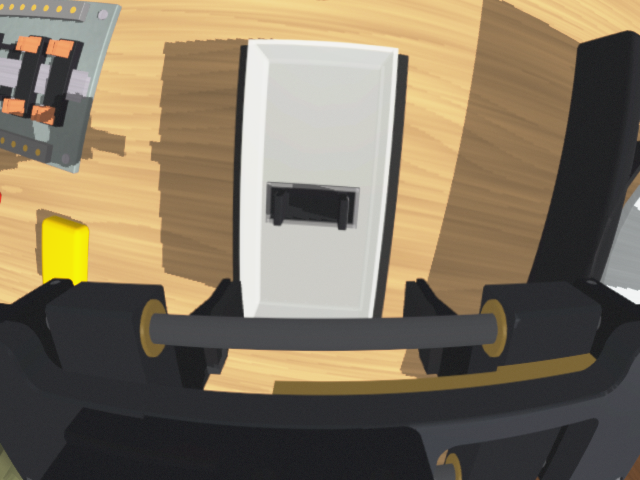

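```bash
python3 - <<'E'
from h import *
import pickle
o,c,s,t=pickle.load(open("v6.pkl","rb"))
L,R=wcast(c,o,(278,205),.123),wcast(c,o,(344,210),.123); print(L,R,(L+R)/2,np.linalg.norm(L-R))
e=R-L; print("tab axis",np.degrees(np.arctan2(e[1],e[0])))
A,B=wcast(c,o,(248,41),.089),wcast(c,o,(398,48),.089); e=B-A; print(A,B,np.linalg.norm(e),np.degrees(np.arctan2(e[1],e[0])))
g=(A+B)/2; d=np.array([e[1],-e[0]])/np.hypot(e[0],e[1]); print("centre from far edge", g[:2]+d*.129, g[:2]-d*.129)
E
```

```text
[ 0.4418487  -0.35713264  0.123     ] [ 0.4463207  -0.40305621  0.123     ] [ 0.4440847  -0.38009442  0.123     ] 0.046140788189470185
tab axis -84.43811927827613
[ 0.56049178 -0.30881733  0.089     ] [ 0.57437619 -0.42386576  0.089     ] 0.11588320731027027 -83.11864317221631
centre from far edge [ 0.43936325 -0.38179753] [ 0.69550472 -0.35088556]
```

```bash

python3 -m creep '[[-1.2,-2.3,0,0.013,0.011,0.067,1],[0,0,1.5,0,0,0,1],[0,0,2,0,0,0,1],[0,0,2,0,0,0,1],[0,0,1,0,0,0,1],[0,0,0,0,0,0,1],[0,0,0,0,0,0,1]]' >/dev/null
python3 plan.py .443 -.380 .1645 -83.9
```

```text
t 73.0 pos [ 0.4464 -0.3718  0.2198] rot [-179.9   -0.2  -83.1] F [-0.1  0.5  0.3] w 0.0868
turn [-0.002 -0.004  0.015] shift cm [0.78 0.43 5.53] shift unturned [0.75 0.45 5.54]
```

```bash

python3 -m creep '[[0.75,0.45,0.8,0,-0.004,0.015,1],[0,0,0.7,0,0,0,1],[0,0,0,0,0,0,1],[0,0,0,0,0,0,1]]' >/dev/null
python3 plan.py .443 -.380 .1645 -83.9
```

```text
t 73.3 pos [ 0.443  -0.3819  0.2058] rot [-179.8   -0.2  -84. ] F [-0.5 -0.4  0.6] w 0.0875
turn [-0.004 -0.003 -0.003] shift cm [-0.19 -0.02  4.13] shift unturned [-0.21  0.    4.13]
```

```bash

python3 -m creep '[[-0.15,0,1,0,0,0,1],[0,0,1.2,0,0,0,1],[0,0,0.8,0,0,0,1],[0,0,0,0,0,0,1]]' >/dev/null
python3 plan.py .443 -.380 .1645 -83.9
python3 -m creep '[[0,0,0.6,0,0,0,1],[0,0,0.3,0,0,0,1],[0,0,0,0,0,0,1]]' >/dev/null
python3 plan.py .443 -.380 .1645 -83.9
```

```text
t 73.8 pos [ 0.4431 -0.3802  0.1733] rot [-179.7   -0.2  -84. ] F [-0.1 -0.4  0.3] w 0.087
turn [-0.004 -0.003 -0.002] shift cm [-0.02  0.01  0.88] shift unturned [-0.02  0.01  0.88]
t 74.0 pos [ 0.4432 -0.3799  0.1631] rot [-1.798e+02 -1.000e-01 -8.400e+01] F [ 0.4 -0.6 -0.4] w 0.0869
turn [-0.004 -0.002 -0.002] shift cm [ 0.    0.02 -0.14] shift unturned [ 0.    0.02 -0.14]
```

```bash

python3 -m creep '[[0,0,0,0,0,0,0.3],[0,0,0,0,0,0,0.3],[0,0,0,0,0,0,0.3],[0,0,0,0,0,0,0.3],[0,0,0,0,0,0,0.3],[0,0,0,0,0,0,0.3],[0,0,0,0,0,0,0.3],[0,0,0,0,0,0,0.3]]' 25 >/dev/null
python3 plan.py .443 -.380 .1645 -83.9
python3 -m creep '[[0,0,-0.5,0,0,0,0.3],[0,0,-1,0,0,0,0.3],[0,0,-2,0,0,0,0.3],[0,0,-2.5,0,0,0,0.3],[0,0,-2.5,0,0,0,0.3],[0,0,-2.5,0,0,0,0.3],[0,0,-2.5,0,0,0,0.3],[0,0,-1.5,0,0,0,0.3],[0,0,0,0,0,0,0.3]]' >/dev/null
python3 plan.py .5432 .034 .31 -8.8
```

```text
t 74.8 pos [ 0.4438 -0.3801  0.1644] rot [-179.7   -0.2  -84. ] F [-0.1  1.2  0.1] w 0.0331
turn [-0.005 -0.004 -0.001] shift cm [-0.01  0.07 -0.01] shift unturned [-0.01  0.07 -0.01]
t 75.8 pos [ 0.4409 -0.3787  0.3206] rot [-1.799e+02  1.000e-01 -8.400e+01] F [ 0.3  0.2 -2.8] w 0.0329
turn [-0.002 -0.    -1.312] shift cm [  3.79 -42.34   1.06] shift unturned [-39.97 -14.49   1.12]
```

```bash

python3 -m creep '[[0,0,0,0,0,-0.12,0.3],[0,0,0,0,0,-0.12,0.3],[0,0,0,0,0,-0.12,0.3],[0,0,0,0,0,-0.12,0.3],[0,0,0,0,0,-0.12,0.3],[0,0,0,0,0,-0.12,0.3],[0,0,0,0,0,-0.12,0.3],[0,0,0,0,0,-0.12,0.3],[0,0,0,0,0,-0.12,0.3],[0,0,0,0,0,-0.12,0.3],[0,0,0,0,0,-0.12,0.3],[0,0,0,0,0,0,0.3]]' >/dev/null
python3 -m creep '[[0.5,-2,0,0,0,0,0.3],[0.5,-3,0,0,0,0,0.3],[0.5,-3,0,0,0,0,0.3],[0.5,-3,0,0,0,0,0.3],[0.5,-3,0,0,0,0,0.3],[0.5,-3,0,0,0,0,0.3],[0.5,-3,0,0,0,0,0.3],[0.5,-3,0,0,0,0,0.3],[0.5,-3,0,0,0,0,0.3],[0.5,-3,0,0,0,0,0.3],[0.5,-3,0,0,0,0,0.3],[0.5,-3,0,0,0,0,0.3],[0.5,-3,0,0,0,0,0.3],[0,-1.5,0,0,0,0,0.3],[0,0,0,0,0,0,0.3],[0,0,0,0,0,0,0.3]]' >/dev/null
python3 plan.py .5432 .0345 .30 -8.8
```

```text
t 78.5 pos [0.5423 0.0397 0.3067] rot [-179.1    1.3   -7.4] F [-0.4 -0.3 -3.6] w 0.0335
turn [-0.015  0.022  0.024] shift cm [0.17 0.5  0.67] shift unturned [0.18 0.52 0.66]
```

```bash

python3 -m creep '[[0.15,0.5,1,-0.015,0.022,0.024,0.3],[0,0,1.5,0,0,0,0.3],[0,0,1.5,0,0,0,0.3],[0,0,1,0,0,0,0.3],[0,0,0,0,0,0,0.3],[0,0,0,0,0,0,0.3]]' >/dev/null
python3 plan.py .5433 .0352 .22 -8.8
python3 -m creep '[[0,0,0,0,0,0,0.3],[0,0,0,0,0,0,0.3]]' >/dev/null
python3 plan.py .5433 .0352 .22 -8.8
```

```text
t 79.2 pos [0.5415 0.0296 0.2517] rot [179.9   0.2  -9.4] F [-0.1  0.4 -2.4] w 0.0334
turn [ 0.002  0.003 -0.01 ] shift cm [ 0.09 -0.58  3.17] shift unturned [ 0.09 -0.59  3.17]
t 79.3 pos [0.542  0.0295 0.2522] rot [179.9   0.2  -9.4] F [ 0.2  0.  -2.4] w 0.0335
turn [ 0.002  0.003 -0.01 ] shift cm [ 0.04 -0.59  3.22] shift unturned [ 0.04 -0.59  3.22]
```

```bash

python3 -m creep '[[0.05,-0.55,0.8,0.002,0.003,-0.01,0.3],[0,0,1,0,0,0,0.3],[0,0,0.7,0,0,0,0.3],[0,0,0,0,0,0,0.3],[0,0,0,0,0,0,0.3]]' >/dev/null
python3 plan.py .5433 .0352 .215 -8.8
python3 - <<'E'
from h import *
o=env.get_obs(); c=optics.read_camera("wrist"); cv2.imwrite("pics/w7.png",c["frame"])
E
```

```text
t 79.8 pos [0.5438 0.0359 0.2254] rot [-1.8e+02 -1.0e-01 -8.7e+00] F [-0.   0.3 -3. ] w 0.0332
turn [-0.001 -0.001  0.001] shift cm [-0.04  0.07  1.04] shift unturned [-0.04  0.08  1.04]
```

```bash

python3 -m creep '[[-0.04,0.07,0.6,0,0,0,0.3],[0,0,0.6,0,0,0,0.3],[0,0,0,0,0,0,0.3]]' >/dev/null
python3 plan.py .5433 .0352 .1764 -8.8
```

```text
t 80.2 pos [0.5435 0.0349 0.2129] rot [-1.8e+02 -1.0e-01 -8.8e+00] F [-0.5 -1.  -3.2] w 0.0335
turn [-0.001 -0.002  0.001] shift cm [-0.02 -0.03  3.65] shift unturned [-0.03 -0.03  3.65]
```

View pics/w7.png

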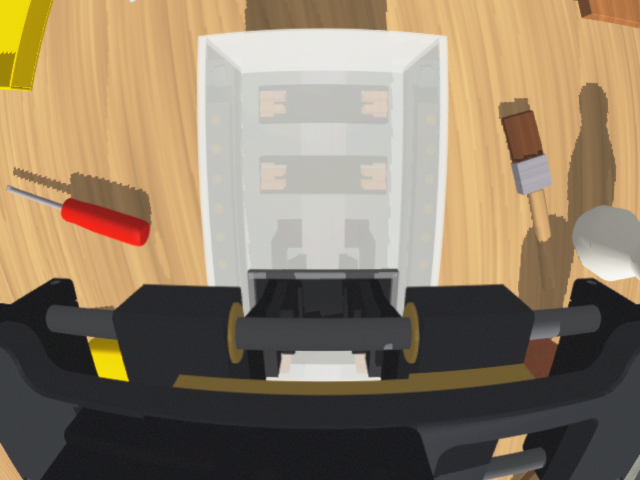

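The wrist view shows the held guard square over the board. The bases are centred under it (about x 324 against the guard's centre at 322) and the pillar posts are at (285,245) and (358,245). I'll keep descending.

```bash

python3 -m creep '[[0,0,0.6,0,0,0,0.3],[0,0,0.6,0,0,0,0.3],[0,0,0,0,0,0,0.3]]' >/dev/null
python3 plan.py .5433 .0352 .1764 -8.8
python3 -m creep '[[0,0,0.6,0,0,0,0.3],[0,0,0.4,0,0,0,0.3]]' >/dev/null
python3 plan.py .5433 .0352 .1764 -8.8
```

```text
t 80.5 pos [0.5435 0.0347 0.1998] rot [-1.8e+02 -1.0e-01 -8.8e+00] F [ 0.4 -0.6 -3.9] w 0.0333
turn [-0.001 -0.002  0.   ] shift cm [-0.03 -0.04  2.34] shift unturned [-0.03 -0.04  2.34]
t 80.7 pos [0.5439 0.0348 0.1894] rot [-180.    -0.2   -8.8] F [-0.1  0.4 -2.8] w 0.0337
turn [-0.001 -0.003  0.   ] shift cm [-0.06 -0.03  1.3 ] shift unturned [-0.07 -0.03  1.3 ]
```

```bash

python3 -m creep '[[-0.05,0,0.6,0,0,0,0.3],[0,0,0.3,0,0,0,0.3]]' |grep -E 'pos|force'
python3 -m creep '[[0,0,0.2,0,0,0,0.3]]' |grep -E 'pos|force'
python3 -m creep '[[0,0,0.2,0,0,0,0.3]]' |grep -E 'pos|force'
python3 -m creep '[[0,0,0.15,0,0,0,0.3]]' |grep -E 'pos|force'
```

```text
tool_pos: [0.5433, 0.0349, 0.1794]
force: [-0.0, 0.2, -3.8]
tool_pos: [0.5432, 0.0349, 0.177]
force: [-1.0, 0.2, -1.6]
tool_pos: [0.5432, 0.0349, 0.1762]
force: [-7.8, -1.7, 19.1]
tool_pos: [0.5433, 0.035, 0.1763]
force: [-5.0, -1.4, 10.3]
```

Seated (upward force at TCP z = 0.1763, the original height). Release and go clear.

```bash

python3 -m creep '[[0,0,0,0,0,0,0.6],[0,0,0,0,0,0,0.9],[0,0,0,0,0,0,0.9],[0,0,0,0,0,0,0.9],[0,0,0,0,0,0,0.9],[0,0,-1,0,0,0,0.9],[0,0,-2,0,0,0,0.9],[0,0,-3,0,0,0,0.9],[0,0,-3,0,0,0,0.9],[0,3.2,-2,0,0,0,0.9],[0,0,0,0,0,0,0.9],[0,0,0,0,0,0,0.9],[0,0,0,0,0,0,0.9]]' |grep -E 'pos|force'
python3 - <<'E'
from h import *
import pickle
o=env.get_obs(); c=optics.read_camera("wrist"); s=optics.read_camera("scene");t=optics.read_camera("top")
pickle.dump((o,c,s,t),open("v8.pkl","wb"))
g=cv2.resize(c["frame"][:, :][20:320,220:440],None,fx=1.8,fy=1.8,interpolation=cv2.INTER_CUBIC)
b=cv2.resize(s["frame"][215:325,225:345],None,fx=3.2,fy=3.2,interpolation=cv2.INTER_CUBIC)
h=max(g.shape[0],b.shape[0]); p=lambda i:np.pad(i,((0,h-len(i)),(0,0),(0,0)))
v=np.hstack([p(g),p(b)]); print(v.shape); cv2.imwrite("pics/f8.png",v)
W=height(s); print("tab top z", np.nanmax(W[225:245,290:315,2]))
E
python3 tray.py
```

```text
tool_pos: [0.5405, 0.0046, 0.2977]
force: [0.5, -0.2, -0.4]
(540, 780, 3)
tab top z 0.13648516571094296
tray [491.7 364.4] [202.8 150.8] 4.96
```

View pics/f8.png

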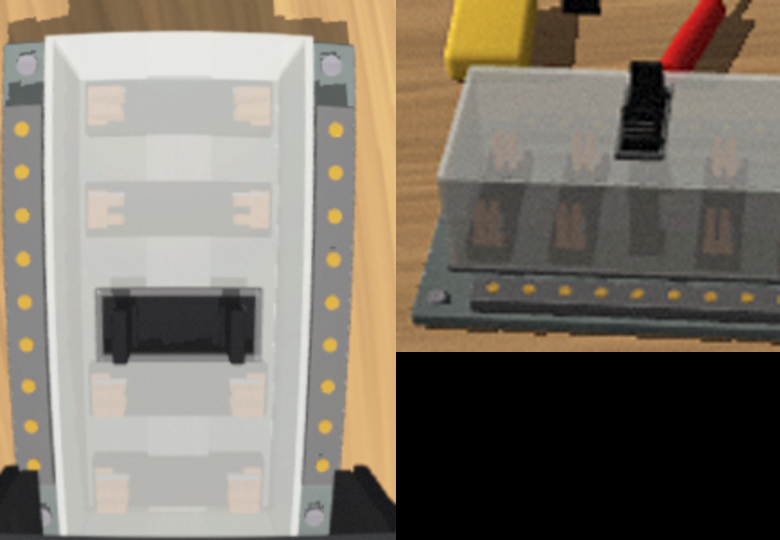

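The guard is on with its rim on the plate. I'll compare the tab spacing and guard position with the first wrist view, and check that the fuses are all in the tray.

```bash
python3 - <<'E'
from h import *
import pickle
o,c,s,t=pickle.load(open("v8.pkl","rb")); o1=dict(o); o1["tool_pos"]=np.array([.5295,.0025,.29]); o1["tool_rot"]=[179.9,-.2,-8.9]
c1=dict(c); c1["frame"]=cv2.imread("pics/w1.png")
a=np.radians(-8.8)
def B(p): d=p[:2]-[.543,.0338]; return np.round(1000*np.array([np.cos(a)*d[0]+np.sin(a)*d[1],-np.sin(a)*d[0]+np.cos(a)*d[1]]),1)
for cc,oo,n,y0,y1 in ((c1,o1,"start",160,225),(c,o,"now",170,230)):
    g=cc["frame"].max(2)
    # lowest rows where tabs stick out below the black block: find dark runs per row
    for y in range(y0,y1,3):
        r=np.flatnonzero(g[y,260:400]<45)+260
        runs=np.split(r,np.flatnonzero(np.diff(r)>3)+1) if len(r) else []
        runs=[q for q in runs if len(q)>4]
        if 0<len(runs)<=2: print(n,y,[(q[0],q[-1],B(wcast(cc,oo,(q[0],y),.135))[0],B(wcast(cc,oo,(q[-1],y),.135))[0]) for q in runs])
for cc,oo,n,z in ((c,o,"now",.101),):
    p=[(220+46/1.8,20+36/1.8),(220+313/1.8,20+36/1.8)]; print([B(wcast(cc,oo,q,z)) for q in p])
v=np.hstack([cv2.resize(c1["frame"][160:230,270:400],None,fx=3,fy=3),cv2.resize(c["frame"][170:240,260:390],None,fx=3,fy=3)]); cv2.imwrite("pics/tabs9.png",np.vstack([v,cv2.resize(s["frame"][205:315,370:500],(780,330)) if 0 else np.pad(cv2.resize(s["frame"][215:305,390:500],None,fx=4,fy=4),((0,0),(0,340),(0,0)))]))
E
```

```text
start 181 [(np.int64(298), np.int64(311), np.float64(-26.0), np.float64(-17.4)), (np.int64(356), np.int64(371), np.float64(12.7), np.float64(22.8))]
start 187 [(np.int64(302), np.int64(312), np.float64(-23.4), np.float64(-16.7)), (np.int64(357), np.int64(375), np.float64(13.4), np.float64(25.6))]
start 190 [(np.int64(303), np.int64(311), np.float64(-22.8), np.float64(-17.4)), (np.int64(357), np.int64(375), np.float64(13.4), np.float64(25.6))]
start 193 [(np.int64(303), np.int64(317), np.float64(-22.8), np.float64(-13.4)), (np.int64(357), np.int64(368), np.float64(13.5), np.float64(20.9))]
start 199 [(np.int64(303), np.int64(313), np.float64(-22.8), np.float64(-16.1)), (np.int64(358), np.int64(367), np.float64(14.2), np.float64(20.3))]
start 205 [(np.int64(292), np.int64(375), np.float64(-30.3), np.float64(25.9))]
start 208 [(np.int64(292), np.int64(369), np.float64(-30.4), np.float64(21.8))]
start 211 [(np.int64(364), np.int64(372), np.float64(18.5), np.float64(23.9))]
now 185 [(np.int64(284), np.int64(294), np.float64(-24.7), np.float64(-17.8)), (np.int64(342), np.int64(352), np.flo
[... 407 characters left out ...]
.int64(341), np.int64(348), np.float64(14.7), np.float64(19.5))]
now 197 [(np.int64(289), np.int64(296), np.float64(-21.4), np.float64(-16.5)), (np.int64(342), np.int64(349), np.float64(15.4), np.float64(20.3))]
now 200 [(np.int64(289), np.int64(293), np.float64(-21.4), np.float64(-18.6)), (np.int64(344), np.int64(348), np.float64(16.8), np.float64(19.6))]
now 203 [(np.int64(289), np.int64(296), np.float64(-21.4), np.float64(-16.5)), (np.int64(342), np.int64(348), np.float64(15.4), np.float64(19.6))]
now 212 [(np.int64(278), np.int64(285), np.float64(-29.3), np.float64(-24.3)), (np.int64(290), np.int64(359), np.float64(-20.8), np.float64(27.5))]
[array([-58.2, 127.4]), array([ 57.3, 127.8])]
```

View pics/tabs9.png

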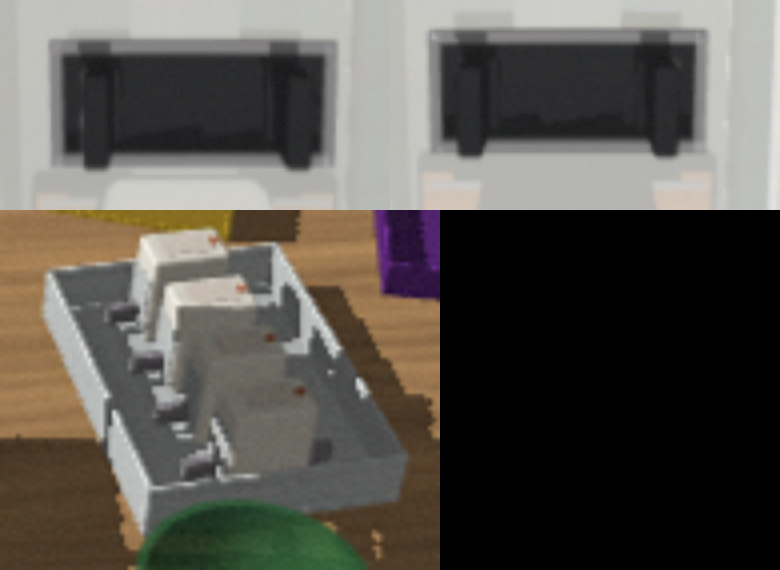

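Relative to their frame, the tabs stand as far apart as at the start (223/276 px now, 229/287 px then), so both have sprung out. All four fuses stand in the tray.

```bash
python3 -c "
from cell import env,order
print(env.get_obs()['time_s'],env.get_obs()['force']); print(order.sign_off())"
```

```text
82.7 [ 0.00040535  0.4009567  -0.04553141]
the job is handed in; nothing more can be done
None
```

The job is handed in at 82.7 s. I unclipped the guard and stood it on the mat, rocked all four fuses free one by one, and set them upright in the larger aluminium tray. Then I snapped the guard back on the board.

**Last checks:**
- **Guard:** within about 1.5 mm of its place. It was seated at the same tool height as at the start, 0.1763 m.
- **Tabs:** stand as far apart relative to their frame as at the start (ratio 0.81 now, 0.80 before), so I take both as sprung out. I judged this from the pictures, because the joint values are not readable.
- **Fuses:** all four are seen standing in the tray, which did not move during the run.
- **Bases:** in the pictures they stayed down on the rail. The largest upward pull in the readings was about 4 N, but I read the force only at the end of each move.
- **Robot:** clear of everything, with no force on the tool.

**Disagreements:** the top and wrist cameras differed by 1–2 mm on the board's place, and I used the wrist view. My one height measurement of the tabs across two views came out 26 mm too high because I paired the wrong pixels. I did not use it; depth readings and the size of the guard's top agreed with the stated height instead. After seating, the tool briefly pressed the guard down with 19 N, and the later fuses met the tray with 16–19 N, all below the 40 N limit.

I viewed 14 pictures.

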